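# Fetch a fallen pressure gauge from under the bench rack with a reacher

### The arm

A 6-joint arm with a two-finger parallel gripper is mounted at the origin on the work surface. World frame = base frame: x ahead of the robot, y to its left, z up, the work surface at z = 0. Lengths are in m, angles in rad, forces in N, time in s.
With the tool pointing down it reaches from about 0.225 to 0.875 m from the base axis. Payload 3.4 kg.
Tool frame: the origin (TCP) lies midway between the tips of the shut fingers; the grasp point (between the pads) lies 19 mm behind it (manip.tcp_to_grasp is the distance from the TCP to the grasp point, in m); x points along the fingers, y is the direction in which the jaws open and shut, and the axes are right-handed (so a half turn about x gives the same grasp; the last joint's range is limited). The gripper opens to 85 mm and grips with 20 to 120 N. Pads are 22 mm wide; open, the fingers measure 114 mm over their backs; the gripper's body (76 mm by 85 mm) begins 54 mm behind the grasp point. The pads swing forward as they close: fully open they stand 13 mm farther back than shut.
Start: joints at [1.179, 0.276, 1.505, -0, 1.361, -0.121], TCP at [0.154, 0.554, 0.193] pointing down, gripper open.
Joint ranges: [-2.89, 2.89], [-0.75, 2.08], [0.22, 2.7], [-1.18, 4.32], [0.11, 2.71], [-2.7, 2.7]. Speed limits (rad/s): [2.57, 2.57, 3.14, 3.14, 3.14, 3.14].

### API

Orientations are given as a unit quaternion [w, x, y, z].
In Python, from rig import readout, eyes, job, manip gives the robot as it stands. The module is installed in compiled form; this text tells all that it offers.
- The arm moves only by the tool carry_out, never from a script. Its argument "deltas" is one flat list of numbers, 7 for each row, row after row: the shift along the tool's x, y, z scaled (see below), then the turn, a rotation vector about the tool's x, y, z scaled (see below), then the opening, from -1 (shut) to 1 (fully open). In form: [dx, dy, dz, ax, ay, az, grip, dx, dy, dz, ax, ay, az, grip, ...]. A call has 1 to 10 rows; each row shifts and turns the commanded pose from where the row before left it, along the tool's axes as they then stand; what a row does not reach is not made up. The controller multiplies each number of a shift by 60 mm and each number of a turn by 4 degrees. A row lasts 1/8 s, in which the tool goes at most 62.5 mm and 10.7 degrees, less where a joint would pass 70% of its speed; a pose out of reach is approached as far as the arm can. A call with a number of a shift or a turn outside -1 to 1 is refused whole. A call with a gripper value outside its range is refused whole. The fingers move at their own pace and stop on an object; "newtons" is the grip in N (left out, the last holds). Time passes only in rows, so rows that do not move let the fingers close. It gives the time, the measured TCP pose, the force and the opening at its end, in the units of the state.
- readout.get_state(): the state, without advancing time (a new reading comes with each control period).
- eyes.get_image(name): name is "side" or "top" or "wrist"; returns a dict with "color" (384x512x3 uint8, red, green, blue), "z_map" (384x512 float32, m along the optical axis (not along the pixel's ray), 0 where there is no reading), "mtx" (3x3 intrinsics, pixels), "distortion" ([k1, k2, p1, p2, k3] as OpenCV has them; the pictures are not rectified), "origin" and "orientation" of the camera in the world. Camera axes: x right, y down, z forward; pixel columns grow to the right and rows downward; lengths in m; the calibration is good to about 2 mm. A picture is of the moment at which its call begins.
- job.sign_off(): hands the job in, once; it reports no verdict.
The state is a dict: "clock": time; "qpos": joint angles; "qd": joint speeds; "effort": joint torques, N m; "position": TCP position; "ee_rot": TCP orientation; "contact_force": force on the tool from outside, world axes, zero at the start; "moment": the same for the moment, N m; "width": finger opening in m.
Only numpy, scipy, OpenCV 4.12 (cv2) and the standard library are available. Lean on these libraries where they do the work, as an engineer would, in place of code of your own. Each camera call takes 0.05 s, during which the arm holds its last target.

### The job

A pressure gauge has ended up under the low wire-decked rack: take the pistol-grip reacher from the bench, squeeze its trigger so that the jaws close on the gauge under there, and carry it out in the jaws to the card bin on the rack that holds the other gauges. Its glass is delicate, so do not squeeze it hard or drop it: lower it onto the floor of the bin, face up, in front of the others, and let go. Then lay the reacher back down flat on the open bench, clear of the rack, and leave everything else where it is.

Things in the scene. Friction and masses are not known exactly. Their poses are not given: they have to be found in the camera images.
- reacher: Litter-picker type reacher, 0.47 m long, 0.16 kg, lying on its side on the bench, 30 mm thick: black pistol grip, grey trigger, aluminium tube (14 mm), two hinged jaws. Axes: x = along the tube to the jaws, y = away from the pistol grip, z = up. Origin under the tube's handle end. Its balance point lies 65 mm ahead of the pinch point and 30 mm to +y.
- reacher_grip (a point): Where to pinch the reacher: 15 mm up, half-way between the grip's flat back (x -31 mm) and the trigger's front (x +31 mm). Pinch grip and trigger together along x from above: 62 mm across relaxed, 42 mm fully squeezed. The grip bar (26 mm thick, along y) is free for 50 mm to -y and 35 mm to +y, where the housing round the tube begins. Axes as the reacher.
- trigger: The reacher's grey trigger, a sprung lever; origin at its pivot on the tube, 58 mm from the pinch point. About 14 N starts it moving, 17 N holds it fully squeezed; let go, it springs back. It works both jaws: 11 mm of squeeze closes them from 70 to 44 mm apart, 20 mm to about 15 mm. Each N of squeeze beyond the spring gives about 0.4 N at each jaw.
- jaw_mid (a point): Point midway between the jaws' pads, where a gripped thing's centre belongs: 403 mm along x and 58 mm along y from reacher_grip, same axes and height. Rubber pads 27 mm tall, shallow V inside, 30 mm long along x, reaching 16 mm beyond this point; open they stand 70 mm apart inside, 95 mm over all. The jaw head (40 mm wide, 30 mm tall) ends 55 mm behind this point.
- jaw_left: Jaw on the +y side; origin at its hinge on the jaw head. Turns with the trigger.
- jaw_right: Jaw on the -y side; origin at its hinge on the jaw head. Turns with the trigger.
- gauge_mid (a point): Centre of the pressure gauge under the rack: round steel case 44 mm across, 27 mm high, lying on its back, white dial up (z = out of the dial); brass stem 14 mm wide sticks out 23 mm along its -y axis, at mid height. The point is 13.5 mm above its underside. About 70 g. Its glass cracks if a jaw presses with more than 15 N.
- gauge: The same gauge; origin at the centre of its underside.
- rack: Fixed low bench rack, 480 mm (x) by 400 mm (y), open front at y = -200 mm; origin on the bench under its centre. Posts at the corners only (34 mm wide). Wire deck with blue beams all round from 70 to 96 mm high: 70 mm clear gap, deck top at 98 mm. Front half of the deck bare; three card bins stand side by side on the rear half.
- gauge_bin: The fixed card bin with two more gauges in it: 112 mm (x) by 188 mm (y), origin at the centre of its underside (98 mm above the bench), axes as the rack. Walls and floor 3 mm; front wall at y = -94 mm, 30 mm high; sides 30 mm high in front, back half 105 mm. The two gauges begin at y +34 mm; the floor before them is free. The other bins hold nuts and brass tees; any order.
- carton: Bystander: small white carton under the rack, 45 x 75 x 40 mm; leave it.
- flange_nut: Bystander: big steel flange nut under the rack, 48 mm across, 23 mm high; leave it.
- scanner: Bystander: hand-held bar code scanner, 150 mm long.
- mug: Bystander: white mug, 95 mm high.
- spray: Bystander: white plastic bottle, 190 mm high.
- marker: Bystander: marker pen, 130 mm long.
There are look-alikes about, which are no part of the job. What is shaped like the gauge but green or purple is not meant.

How it is judged:
By the outcome, as a careful person would: the job done as asked, in the order asked, and still so for the second after the job is handed in, with the robot touching nothing.
It also fails if it takes over 72 s, if anything falls off the work surface, if the arm or the gripper's body presses on something with over 40 N, if the wrist force passes 120 N, or if a joint passes its speed limit or range.

## Working session

There is one attempt and no reset: what is moved stays moved. The work goes in short steps, Python scripts to look and compute and a tool call to move; the robot and the scene stay as the last step left them, time stands still between calls to the robot, and variables do not carry over. Pictures are saved under pics/ and viewed, and the job is handed in when it is done.

Besides the shell and the picture viewer there is one more tool, called after "Request:" by a JSON object that holds its "op" and its "data". carry_out: Moves the arm, as the interface text tells. Its arguments: {"type":"object","properties":{"deltas":{"type":"array"},"newtons":{"type":"number"}},"required":["deltas"]}

```bash
mkdir -p pics; cat > h.py <<'E'
import numpy as np,cv2
from rig import readout,eyes,job,manip
from scipy.spatial.transform import Rotation as R
def rot(q): return R.from_quat([q[1],q[2],q[3],q[0]])
def grab(n,f=None):
    im=eyes.get_image(n); np.savez('%s.npz'%(f or n),**{k:np.array(v) for k,v in im.items()})
    if f: cv2.imwrite('pics/%s.png'%f,im['color'][:,:,::-1])
    return im
def cloud(im):
    h,w=im['z_map'].shape; u,v=np.meshgrid(np.arange(w),np.arange(h))
    p=cv2.undistortPoints(np.stack([u,v],-1).reshape(-1,1,2).astype(np.float64),np.array(im['mtx']),np.array(im['distortion'])).reshape(h,w,2)
    z=im['z_map'][...,None]; c=np.concatenate([p*z,z],-1)
    return c@rot(im['orientation']).as_matrix().T+np.array(im['origin'])
def px(im,P):
    r=rot(im['orientation']).as_matrix(); c=(np.atleast_2d(P)-im['origin'])@r
    return cv2.projectPoints(c,np.zeros(3),np.zeros(3),np.array(im['mtx']),np.array(im['distortion']))[0].reshape(-1,2)
def load(n): return {k:v for k,v in np.load('%s.npz'%n).items()}
E
python3 - <<'E'
from h import *
for n in ['side','top','wrist']:
    im=grab(n,n+'0'); print(n,im['origin'],rot(im['orientation']).as_matrix().round(2).tolist(),np.array(im['mtx']).round(0).tolist())
print(readout.get_state(),manip.tcp_to_grasp)
E
```

```text
side [-0.46884525  0.84895171  1.06640816] [[-0.7, -0.41, 0.58], [-0.71, 0.43, -0.56], [-0.02, -0.8, -0.6]] [[462.0, 0.0, 250.0], [0.0, 462.0, 187.0], [0.0, 0.0, 1.0]]
top [ 0.35304306 -0.09609721  1.06815673] [[0.0, -0.99, 0.13], [-1.0, -0.0, 0.01], [-0.01, -0.13, -0.99]] [[357.0, 0.0, 254.0], [0.0, 357.0, 203.0], [0.0, 0.0, 1.0]]
wrist [0.08981613 0.57153599 0.3728097 ] [[0.27, 0.93, 0.25], [0.96, -0.26, -0.07], [-0.0, 0.26, -0.97]] [[269.0, 0.0, 258.0], [0.0, 269.0, 196.0], [0.0, 0.0, 1.0]]
{'clock': 0.15, 'qpos': array([ 1.17900717e+00,  2.76493818e-01,  1.50581276e+00,  2.37522602e-06,
        1.36073345e+00, -1.20979861e-01]), 'qd': array([-0.0006545 , -0.00296675, -0.00467708,  0.00126738, -0.00232409,
       -0.0008698 ]), 'effort': array([ 2.84907458e-05, -4.17138898e+01, -2.46032131e+01, -2.32781249e-04,
        7.67117104e-03, -3.07860796e-05]), 'position': array([0.15364212, 0.55363433, 0.19252512]), 'ee_rot': array([ 0.70050372,  0.0949586 ,  0.70076484, -0.09594818]), 'contact_force': array([-0.01106122,  0.40640084,  0.47935551]), 'moment': array([ 0.02754666,  0.05610723, -0.01849653]), 'width': 0.08543892110103238} 0.0187
```

View pics/side0.png

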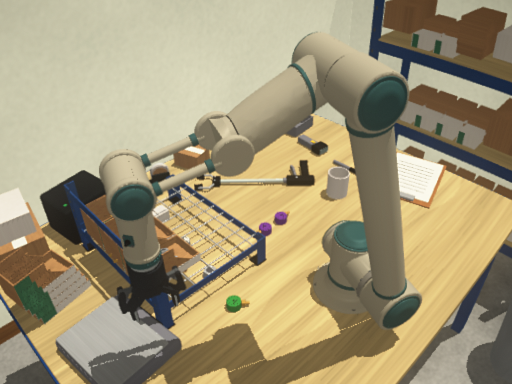

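View pics/top0.png

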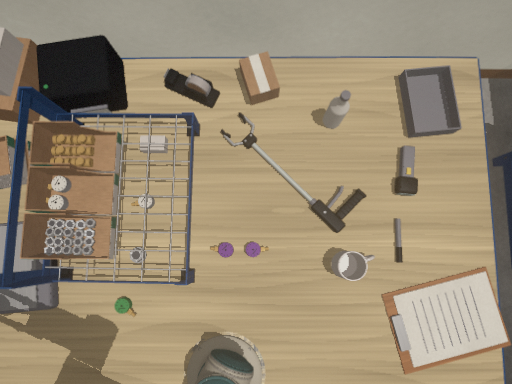

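View pics/wrist0.png

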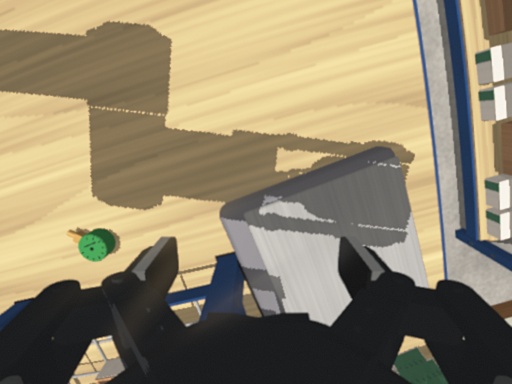

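```bash
python3 - <<'E'
from h import *
im=load('top0'); c=im['color'][:,:,::-1]
a=cv2.resize(c[95:240,205:385],None,fx=4,fy=4,interpolation=cv2.INTER_CUBIC); cv2.imwrite('pics/c1.png',a)
a=cv2.resize(c[90:300,10:205],None,fx=2.8,fy=2.8,interpolation=cv2.INTER_CUBIC); cv2.imwrite('pics/c2.png',a)
P=cloud(im)
for u,v in [(145,202),(226,249),(253,249),(59,184),(57,202),(152,143),(137,256),(123,305),(190,120),(190,278),(120,200),(340,112),(350,262),(398,240)]: print(u,v,P[v,u].round(3))
m=(P[...,2]>.006)&(P[...,2]<.05); u,v=np.meshgrid(np.arange(512),np.arange(384)); m&=(u>218)&(u<370)&(v>105)&(v<236)
cv2.imwrite('pics/m.png',cv2.resize((m*255).astype(np.uint8)[95:240,205:385],None,fx=4,fy=4,interpolation=cv2.INTER_NEAREST))
E
```

```text
145 202 [0.48  0.213 0.099]
226 249 [ 0.352 -0.005  0.029]
253 249 [ 0.352 -0.083  0.027]
59 184 [0.525 0.44  0.129]
57 202 [0.476 0.442 0.127]
152 143 [0.649 0.202 0.093]
137 256 [0.331 0.254 0.023]
123 305 [0.192 0.288 0.026]
190 120 [0.733 0.105 0.047]
190 278 [0.272 0.091 0.06 ]
120 200 [0.498 0.321 0.002]
340 112 [ 0.727 -0.324  0.122]
350 262 [ 0.314 -0.368  0.007]
398 240 [ 0.378 -0.509  0.014]
```

View pics/c1.png

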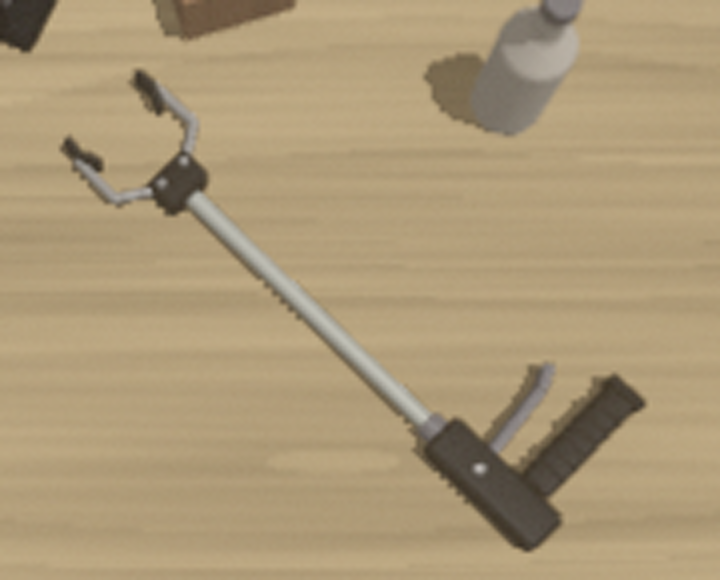

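View pics/c2.png

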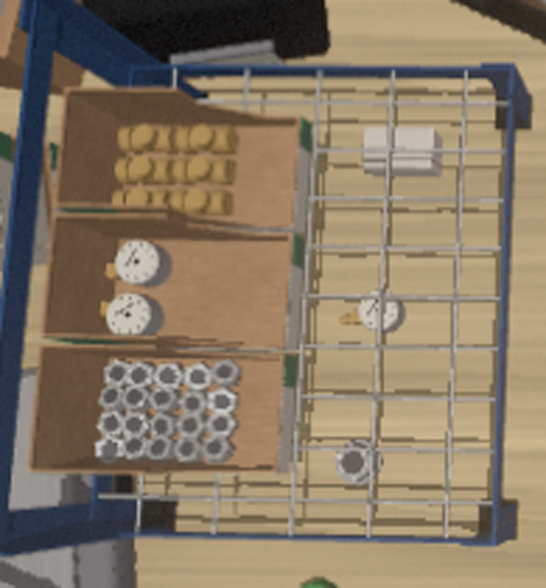

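View pics/m.png

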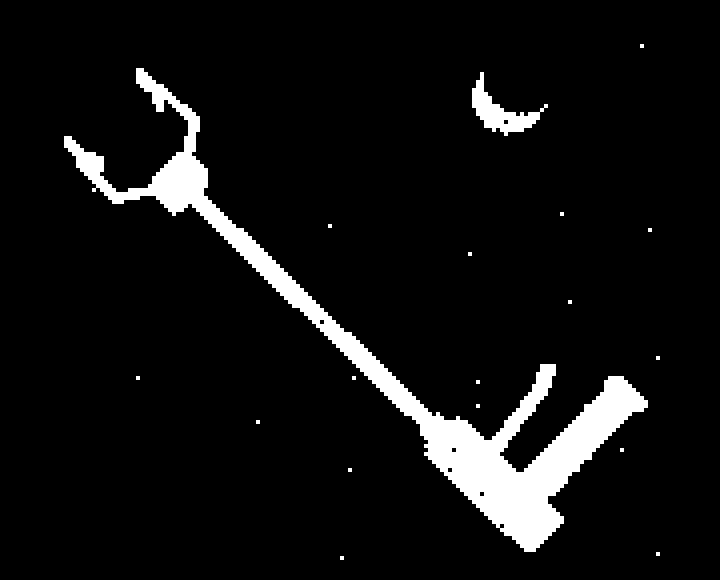

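```bash
python3 - <<'E'
from h import *
im=load('top0'); P=cloud(im)
u,v=np.meshgrid(np.arange(512),np.arange(384))
m=(P[...,2]>.006)&(P[...,2]<.05)&(u>218)&(u<370)&(v>105)&(v<236)&~((u>318)&(v<130))
m=cv2.morphologyEx(m.astype(np.uint8),cv2.MORPH_CLOSE,np.ones((2,2)))
n,l,s,_=cv2.connectedComponentsWithStats(m); m=l==1+np.argmax(s[1:,4])
m|=0
pix=np.stack([u,v],-1)
t=m&(u>258)&(u<306); q=P[t]
# use pixel rays to height 0.02 instead of depth? use depth
c=q.mean(0); w,V=np.linalg.eigh(np.cov(q[:,:2].T)); d=V[:,1]; d*=np.sign(d[1]); 
print('tube',c,d,np.degrees(np.arctan2(d[1],d[0])), 'width sd',np.sqrt(w))
y=np.array([-d[1],d[0]])
A=P[m]; X=(A[:,:2]-c[:2])@d; Y=(A[:,:2]-c[:2])@y
print('X',X.min(),X.max(),'Y',Y.min(),Y.max(),s)
for lo in np.arange(-.13,.06,.01):
    k=(Y>lo)&(Y<lo+.01); 
    if k.any():
        xs=np.sort(X[k]); xs=xs[xs<-.05]
        if len(xs)==0: continue
        g=np.where(np.diff(xs)>.008)[0]; seg=np.split(xs,g+1)
        print(round(lo,3),[(round(a[0],3),round(a[-1],3)) for a in seg], A[k][:,2].max().round(3))
for lo in np.arange(.1,.32,.01):
    k=(X>lo)&(X<lo+.01)
    if k.any():
        xs=np.sort(Y[k]); g=np.where(np.diff(xs)>.008)[0]; print('x',round(lo,3),[(round(a[0],3),round(a[-1],3)) for a in np.split(xs,g+1)])
E
```

```text
Traceback (most recent call last):
numpy._core._exceptions._UFuncOutputCastingError: Cannot cast ufunc 'bitwise_or' output from dtype('int64') to dtype('bool') with casting rule 'same_kind'
```

```bash
cat > f.py <<'E'
from h import *
im=load('top0'); P=cloud(im)
u,v=np.meshgrid(np.arange(512),np.arange(384))
m=(P[...,2]>.006)&(P[...,2]<.05)&(u>218)&(u<370)&(v>105)&(v<236)&~((u>318)&(v<130))
m=cv2.morphologyEx(m.astype(np.uint8),cv2.MORPH_CLOSE,np.ones((2,2)))
n,l,s,_=cv2.connectedComponentsWithStats(m); m=l==1+np.argmax(s[1:,4])
t=m&(u>258)&(u<306); q=P[t]
c=q.mean(0); w,V=np.linalg.eigh(np.cov(q[:,:2].T)); d=V[:,1]; d*=np.sign(d[1]); 
print('tube',c,d,np.degrees(np.arctan2(d[1],d[0])), 'width sd',np.sqrt(w))
y=np.array([-d[1],d[0]])
A=P[m]; X=(A[:,:2]-c[:2])@d; Y=(A[:,:2]-c[:2])@y
print('X',X.min(),X.max(),'Y',Y.min(),Y.max())
for lo in np.arange(-.13,.06,.01):
    k=(Y>lo)&(Y<lo+.01); 
    if k.any():
        xs=np.sort(X[k]); xs=xs[xs<-.05]
        if len(xs)==0: continue
        g=np.where(np.diff(xs)>.008)[0]; seg=np.split(xs,g+1)
        print(round(lo,3),[(round(a[0],3),round(a[-1],3)) for a in seg], A[k][:,2].max().round(3))
for lo in np.arange(.1,.32,.01):
    k=(X>lo)&(X<lo+.01)
    if k.any():
        xs=np.sort(Y[k]); g=np.where(np.diff(xs)>.008)[0]; print('x',round(lo,3),[(round(a[0],3),round(a[-1],3)) for a in np.split(xs,g+1)])
E
python3 f.py
```

```text
tube [ 0.58034607 -0.17007597  0.02327614] [0.72459806 0.68917172] 43.56457878714241 width sd [0.0127244 0.0574645]
X -0.24802962120870842 0.21947454009346032 Y -0.13859289716176346 0.2102556683603151
-0.13 [(np.float64(-0.228), np.float64(-0.194))] 0.033
-0.12 [(np.float64(-0.226), np.float64(-0.196))] 0.034
-0.11 [(np.float64(-0.226), np.float64(-0.198)), (np.float64(-0.165), np.float64(-0.16))] 0.033
-0.1 [(np.float64(-0.226), np.float64(-0.196)), (np.float64(-0.169), np.float64(-0.153))] 0.034
-0.09 [(np.float64(-0.226), np.float64(-0.198)), (np.float64(-0.171), np.float64(-0.155))] 0.033
-0.08 [(np.float64(-0.228), np.float64(-0.199)), (np.float64(-0.173), np.float64(-0.159))] 0.032
-0.07 [(np.float64(-0.228), np.float64(-0.198)), (np.float64(-0.174), np.float64(-0.162))] 0.035
-0.06 [(np.float64(-0.228), np.float64(-0.198)), (np.float64(-0.176), np.float64(-0.164))] 0.034
-0.05 [(np.float64(-0.229), np.float64(-0.199)), (np.float64(-0.176), np.float64(-0.164))] 0.033
-0.04 [(np.float64(-0.246), np.float64(-0.246)), (np.float64(-0.229), np.float64(-0.199)), (np.float64(-0.178), 
[... 504 characters left out ...]
(-0.022), np.float64(0.022))]
x 0.14 [(np.float64(-0.017), np.float64(0.025))]
x 0.15 [(np.float64(-0.033), np.float64(-0.021)), (np.float64(0.025), np.float64(0.044))]
x 0.16 [(np.float64(-0.046), np.float64(-0.034)), (np.float64(0.037), np.float64(0.049))]
x 0.17 [(np.float64(-0.044), np.float64(-0.036)), (np.float64(0.042), np.float64(0.049))]
x 0.18 [(np.float64(-0.04), np.float64(-0.035)), (np.float64(0.036), np.float64(0.051))]
x 0.19 [(np.float64(-0.04), np.float64(-0.026)), (np.float64(0.029), np.float64(0.05))]
x 0.2 [(np.float64(-0.04), np.float64(-0.03)), (np.float64(0.041), np.float64(0.047))]
x 0.21 [(np.float64(-0.035), np.float64(-0.03)), (np.float64(0.04), np.float64(0.046))]
```

```bash
cat >> f.py <<'E'
print('----')
k=(abs(Y)<.02)&(X>-.09)&(X<.11)
f=cv2.fitLine(A[k][:,:2].astype(np.float32),cv2.DIST_HUBER,0,.001,.001).ravel(); d=f[:2]*np.sign(f[1]); c=f[2:]; y=np.array([-d[1],d[0]])
X=(A[:,:2]-c)@d; Y=(A[:,:2]-c)@y
k=abs(Y)<.06
print('yaw',np.degrees(np.arctan2(d[1],d[0])))
h=k&(X>.12+0)&(X<.25); print('tip',np.percentile(X[k],99.8),X[k].max())
J=A[k&(X>X[k].max()-.05)][:,:2]; print('jaw Y', ((J-c)@y).min(),((J-c)@y).max())
g=(Y<-.05)&(Y>-.13)
print('grip X',np.percentile(X[g],[0,1,99]),X.min())
xp=X[k].max()-.016-.403; print('pinch from tip',c+d*xp-y*.058, 'from back',c+d*(np.percentile(X[g],1)+.031)-y*.058,'jaw',c+d*(xp+.403))
E
python3 f.py|sed '1,/----/d'
```

```text
yaw 45.21828
tip 0.20902709684151877 0.21001984867076667
jaw Y -0.048024737918120966 0.0464477471436676
grip X [-0.24229172 -0.23959348 -0.1661045 ] -0.2565330412761796
pinch from tip [ 0.48075337 -0.35383139] from back [ 0.48102575 -0.35355692] jaw [ 0.72346155 -0.02692814]
```

```bash
python3 - <<'E'
from h import *
im=load('top0'); P=cloud(im); c=im['color'].astype(int)
u,v=np.meshgrid(np.arange(512),np.arange(384))
def ray(uv,z):
    p=cv2.undistortPoints(np.array(uv,float).reshape(-1,1,2),im['mtx'],im['distortion']).reshape(-1,2)
    d=np.c_[p,np.ones(len(p))]@rot(im['orientation']).as_matrix().T
    return im['origin']+d*((z-im['origin'][2])/d[:,2])[:,None]
# gauge white
k=(c.min(-1)>150)&(c.max(-1)-c.min(-1)<45)&(u>132)&(u<160)&(v>190)&(v<214)
pts=np.stack([u[k],v[k]],-1)
z=P[k][:,2]; print(len(pts),np.percentile(z,[5,50,95]))
k2=k&(P[...,2]<.05)&(P[...,2]>.015); print(k2.sum(),P[k2].mean(0), (P[k2].max(0)+P[k2].min(0))/2,P[k2].max(0)-P[k2].min(0))
# brass
r=(c[...,0]-c[...,2]>70)&(u>128)&(u<140)&(v>196)&(v<212); print('brass',P[r&(P[...,2]<.05)&(P[...,2]>.01)])
# all object points with z in .008...05 near
n=(P[...,2]<.05)&(P[...,2]>.008)&(u>125)&(u<165)&(v>185)&(v<220); print(n.sum(),P[n].min(0),P[n].max(0))
# rack blue beam points
b=(c[...,2]-c[...,0]>25)&(P[...,2]>.085)&(P[...,2]<.105)&(P[...,1]>.05)&(u<215)
B=P[b]; 
cv2.imwrite('pics/b.png',cv2.resize((b*255).astype(np.uint8)[90:300,0:215],None,fx=2.5,fy=2.5))
rr=cv2.minAreaRect(B[:,:2].astype(np.float32)*1000); print(rr)
F=B[(B[:,1]<.14)&(B[:,0]>.3)&(B[:,0]<.7)]; f=cv2.fitLine(F[:,:2].astype(np.float32),cv2.DIST_HUBER,0,.001,.001).ravel(); print('front',f,np.degrees(np.arctan2(f[1],f[0])),F[:,1].min(),F[:,1].max())
a=cv2.resize(im['color'][150:240,20:170,::-1],None,fx=5,fy=5,interpolation=cv2.INTER_CUBIC); cv2.imwrite('pics/c3.png',a)
E
```

```text
121 [0.0238107  0.02708415 0.09547686]
89 [0.49096333 0.23872405 0.0261806 ] [0.49368946 0.23813233 0.02639395] [0.03896343 0.04036765 0.00770748]
brass [[0.49314309 0.26867597 0.01880695]
 [0.49294702 0.26516707 0.02027872]
 [0.49300154 0.26230875 0.0198736 ]
 [0.48977562 0.26758076 0.02157551]
 [0.49026946 0.26588935 0.01780026]
 [0.49031537 0.26300503 0.01745354]
 [0.48777906 0.28223257 0.01373216]
 [0.48783886 0.27938127 0.01327033]
 [0.48740333 0.27515911 0.01668491]
 [0.48744039 0.27225223 0.01640104]
 [0.48643414 0.26650806 0.02428187]
 [0.48659639 0.26395972 0.0230183 ]
 [0.48735449 0.26299769 0.0170918 ]
 [0.48405309 0.28005816 0.01941037]
 [0.48425847 0.27764203 0.01777405]
 [0.48449591 0.27530758 0.01588115]
 [0.48472416 0.27293705 0.01406175]
 [0.48421893 0.26851777 0.01811385]
 [0.48367861 0.26402542 0.02244675]
 [0.4837467  0.2612216  0.02190935]
 [0.4836517  0.25797302 0.02267752]
 [0.48189074 0.27935641 0.01257183]
 [0.48190868 0.27638858 0.01243437]
 [0.48125862 0.26850144 0.01777878]
 [0.48151841 0.26623084 0.01565986]]
182 [0.4726202  0.21464303 0.00808175] [0.51317118 0.28223257 0.03159356]
((500.7660217285156, 344.47705078125), (511.2237548828125, 476.9690246582031), 89.13021850585938)
front [ 0.99989784 -0.0142956   0.5022175   0.09200206] -0.8191055 0.08810217787572085 0.09639515991546847
```

View pics/c3.png

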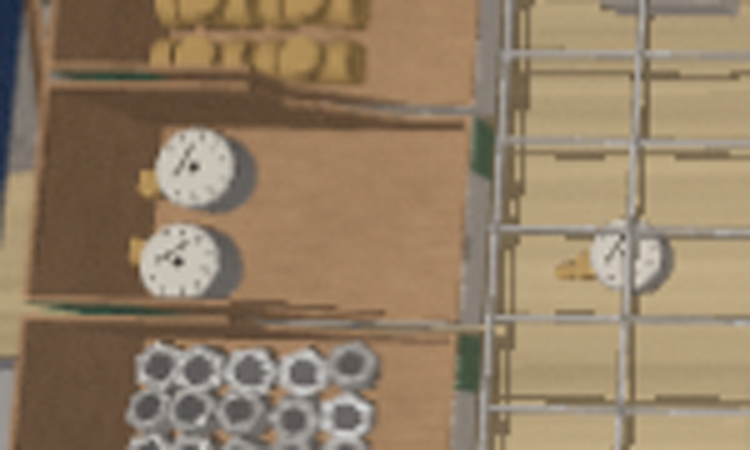

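View pics/b.png

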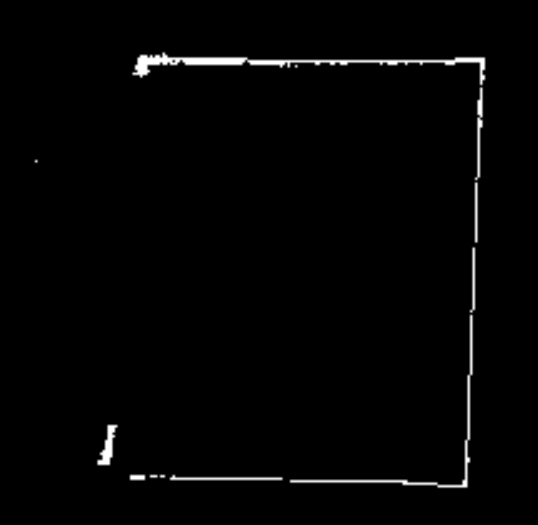

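```bash
python3 - <<'E'
from h import *
im=load('top0'); P=cloud(im); u,v=np.meshgrid(np.arange(512),np.arange(384))
b=(P[...,2]>.118)&(P[...,2]<.14)&(P[...,1]>.2)&(P[...,0]>.3)&(P[...,0]<.7)
print(P[b&(v>176)&(v<212)&(P[...,1]<.36)].round(3)[:40:2])
# floor
b=(abs(P[...,2]-.101)<.01)&(u>60)&(u<125)&(v>176)&(v<212)
for r in range(170,222,3):
    print(r,[(int(x),*P[r,x].round(3)) for x in (88,100,108,112,115,118)])
s=readout.get_state(); M=rot(s['ee_rot']).as_matrix(); print(M.round(3))
E
```

```text
[[0.544 0.294 0.127]
 [0.546 0.292 0.119]
 [0.542 0.292 0.123]
 [0.539 0.293 0.122]
 [0.536 0.294 0.125]
 [0.537 0.291 0.119]
 [0.533 0.293 0.128]
 [0.534 0.291 0.12 ]
 [0.53  0.293 0.127]
 [0.532 0.291 0.119]
 [0.528 0.294 0.125]
 [0.525 0.296 0.127]
 [0.526 0.294 0.119]
 [0.523 0.294 0.124]
 [0.52  0.296 0.125]
 [0.521 0.292 0.121]
 [0.517 0.294 0.123]
 [0.514 0.293 0.125]
 [0.511 0.294 0.129]
 [0.513 0.293 0.119]]
170 [(88, np.float64(0.563), np.float64(0.363), np.float64(0.128)), (100, np.float64(0.563), np.float64(0.33), np.float64(0.128)), (108, np.float64(0.564), np.float64(0.309), np.float64(0.126)), (112, np.float64(0.563), np.float64(0.297), np.float64(0.128)), (115, np.float64(0.565), np.float64(0.293), np.float64(0.119)), (118, np.float64(0.57), np.float64(0.293), np.float64(0.098))]
173 [(88, np.float64(0.554), np.float64(0.361), np.float64(0.131)), (100, np.float64(0.555), np.float64(0.329), np.float64(0.13)), (108, np.float64(0.555), np.float64(0.307), np.float64(0.129)), (112, np.float64(0.555), np.float64(0.297), np.float64(0.128)), (115, np.float64(0.583), np.float6
[... 5630 characters left out ...]
64(0.436), np.float64(0.314), np.float64(0.098)), (112, np.float64(0.434), np.float64(0.294), np.float64(0.12)), (115, np.float64(0.435), np.float64(0.294), np.float64(0.099)), (118, np.float64(0.444), np.float64(0.325), np.float64(-0.001))]
221 [(88, np.float64(0.426), np.float64(0.36), np.float64(0.115)), (100, np.float64(0.427), np.float64(0.335), np.float64(0.099)), (108, np.float64(0.427), np.float64(0.312), np.float64(0.101)), (112, np.float64(0.426), np.float64(0.293), np.float64(0.12)), (115, np.float64(0.427), np.float64(0.294), np.float64(0.098)), (118, np.float64(0.435), np.float64(0.323), np.float64(0.002))]
[[-0.001  0.268  0.964]
 [-0.001  0.964 -0.268]
 [-1.    -0.001 -0.   ]]
```

```bash
cat > pl.py <<'E'
from h import *
def Rr(yaw,t,roll=0):
    a=np.radians(yaw);t=np.radians(t)
    x=np.array([np.cos(a)*np.cos(t),np.sin(a)*np.cos(t),-np.sin(t)]);y=np.array([-np.sin(a),np.cos(a),0]);z=np.cross(x,y)
    return np.c_[x,y,z]@R.from_euler('x',roll,degrees=True).as_matrix()
def tool(yaw,t,roll=0):
    B=Rr(yaw,t,roll); return np.c_[-B[:,2],B[:,0],-B[:,1]]
def plan(p,yaw,t,g,n=None,start=None,vmax=.055):
    """p: TCP target; returns end pose"""
    if start is None:
        s=readout.get_state(); start=(np.array(s['position']),rot(s['ee_rot']).as_matrix())
    p0,M0=start; M1=tool(yaw,t); p=np.array(p,float)
    rv=R.from_matrix(M0.T@M1).as_rotvec()
    if n is None: n=int(max(np.ceil(np.linalg.norm(p-p0)/vmax),np.ceil(np.degrees(abs(rv).max())/3.9),1))
    rows=[];P,M=p0.copy(),M0.copy()
    for i in range(1,n+1):
        d=M.T@(p0+(p-p0)*i/n-P)/.06; w=R.from_matrix(M.T@(M0@R.from_rotvec(rv*i/n).as_matrix())).as_rotvec(); w=np.degrees(w)/4
        r=np.round(np.r_[d,w],2); rows.append(list(r)+[g])
        P=P+M@(r[:3]*.06); M=M@R.from_rotvec(np.radians(r[3:]*4)).as_matrix()
    print('n',n,'err mm',((p-P)*1000).round(1),'goal',p.round(4))
    for i in range(0,n,10): print('['+', '.join(', '.join('%g'%(x+0) for x in r) for r in rows[i:i+10])+']')
    return P,M
def st():
    s=readout.get_state(); M=rot(s['ee_rot']).as_matrix(); b=M[:,1]
    print('t%.2f'%s['clock'],'p',np.round(s['position'],4),'yaw %.2f tilt %.2f'%(np.degrees(np.arctan2(b[1],b[0])),np.degrees(np.arcsin(-b[2]))),'toolx',M[:,0].round(3),'F',np.round(s['contact_force'],1),'w %.4f'%s['width'])
E
python3 - <<'E'
from pl import *
st()
e=plan([.154,.554,.31],74.5,0,1)
e=plan([.481,-.354,.16],45.2,0,1,start=e)
E
```

```text
t0.15 p [0.1536 0.5536 0.1925] yaw 74.48 tilt 0.08 toolx [-0.001 -0.001 -1.   ] F [-0.   0.4  0.5] w 0.0854
n 3 err mm [ 0.1 -0.3 -0.1] goal [0.154 0.554 0.31 ]
[-0.65, 0, 0, 0, 0, 0.01, 1, -0.66, 0, 0, 0, 0, 0, 1, -0.65, 0.01, 0, 0, 0, 0.01, 1]
n 18 err mm [ 0.  -0.  -0.1] goal [ 0.481 -0.354  0.16 ]
[0.14, -0.73, 0.52, 0.41, 0, 0, 1, 0.14, -0.71, 0.53, 0.4, 0, 0, 1, 0.14, -0.7, 0.56, 0.41, 0, 0, 1, 0.14, -0.69, 0.58, 0.41, 0, 0, 1, 0.13, -0.66, 0.6, 0.4, 0, 0, 1, 0.14, -0.65, 0.61, 0.41, 0, 0, 1, 0.14, -0.63, 0.63, 0.41, 0, 0, 1, 0.14, -0.61, 0.65, 0.4, 0, 0, 1, 0.14, -0.6, 0.67, 0.41, 0, 0, 1, 0.14, -0.57, 0.69, 0.41, 0, 0, 1]
[0.14, -0.56, 0.7, 0.4, 0, 0, 1, 0.14, -0.53, 0.71, 0.41, 0, 0, 1, 0.14, -0.52, 0.73, 0.41, 0, 0, 1, 0.14, -0.49, 0.75, 0.4, 0, 0, 1, 0.13, -0.48, 0.76, 0.41, 0, 0, 1, 0.14, -0.45, 0.77, 0.41, 0, 0, 1, 0.14, -0.42, 0.78, 0.4, 0, 0, 1, 0.14, -0.41, 0.8, 0.41, 0, 0, 1]
```

Candidates for the gauge in the top view are:
- White dial under the deck at (146,202)
- Two white gauges in the bin at (59,184) and (57,202)
- Purple ones at (226,249) and (253,249)
- Green one at (123,305)

I choose (146,202). The close crop shows a white dial under the wires with its brass stem pointing left, away from the open front.

Request:
{"op": "carry_out", "data": {"deltas": [-0.65,0,0,0,0,0.01,1,-0.66,0,0,0,0,0,1,-0.65,0.01,0,0,0,0.01,1,0.14,-0.73,0.52,0.41,0,0,1,0.14,-0.71,0.53,0.4,0,0,1,0.14,-0.7,0.56,0.41,0,0,1,0.14,-0.69,0.58,0.41,0,0,1,0.13,-0.66,0.6,0.4,0,0,1,0.14,-0.65,0.61,0.41,0,0,1,0.14,-0.63,0.63,0.41,0,0,1]}}

```text
clock: 1.4
position: [0.2812, 0.2, 0.2519]
ee_rot: [0.688, 0.165, 0.687, -0.164]
contact_force: [1.1, 0.1, 0.4]
width: 0.0851
```

Request:
{"op": "carry_out", "data": {"deltas": [0.14,-0.61,0.65,0.4,0,0,1,0.14,-0.6,0.67,0.41,0,0,1,0.14,-0.57,0.69,0.41,0,0,1,0.14,-0.56,0.7,0.4,0,0,1,0.14,-0.53,0.71,0.41,0,0,1,0.14,-0.52,0.73,0.41,0,0,1,0.14,-0.49,0.75,0.4,0,0,1,0.13,-0.48,0.76,0.41,0,0,1,0.14,-0.45,0.77,0.41,0,0,1,0.14,-0.42,0.78,0.4,0,0,1]}}

```text
clock: 2.65
position: [0.4633, -0.3043, 0.1675]
ee_rot: [0.657, 0.261, 0.658, -0.26]
contact_force: [0.9, 0.4, 0.3]
width: 0.0857
```

```bash
python3 - <<'E'
from pl import *
st()
plan([.481,-.354,.10],45.2,0,0.85)
E
```

```text
t2.65 p [ 0.4633 -0.3043  0.1675] yaw 46.76 tilt -0.09 toolx [ 0.     0.002 -1.   ] F [0.9 0.4 0.3] w 0.0857
n 2 err mm [-0.   0.3 -0.2] goal [ 0.481 -0.354  0.1  ]
[0.56, -0.2, 0.39, 0.2, -0.01, -0.01, 0.85, 0.56, -0.2, 0.4, 0.19, -0.01, -0.01, 0.85]
```

Request:
{"op": "carry_out", "data": {"deltas": [0.56,-0.2,0.39,0.2,-0.01,-0.01,0.75,0.56,-0.2,0.4,0.19,-0.01,-0.01,0.75,0,0,0,0,0,0,0.75], "newtons": 30}}

```text
clock: 3.02
position: [0.4794, -0.3527, 0.0974]
ee_rot: [0.652, 0.27, 0.656, -0.269]
contact_force: [0.4, 0.6, 0.0]
width: 0.0752
```

```bash
python3 - <<'E'
from pl import *
st(); grab('wrist','w1'); grab('side','s1')
im=load('w1'); print(px(im,[[.481,-.354,.03],[.7235,-.027,.02]]))
im=load('s1')['color'][:,:,::-1]
cv2.imwrite('pics/s1c.png',cv2.resize(im[100:280,200:420],None,fx=3,fy=3))
plan([.481,-.354,.0],45.2,0,0.75)
E
```

```text
t3.02 p [ 0.4794 -0.3527  0.0974] yaw 45.20 tilt 0.03 toolx [-0.004  0.004 -1.   ] F [0.4 0.6 0. ] w 0.0752
[[257.92399629 197.80022225]
 [628.12446164 143.1922583 ]]
n 2 err mm [0.  0.3 0.1] goal [ 0.481 -0.354  0.   ]
[0.84, -0.01, 0.01, 0.01, -0.01, 0, 0.75, 0.84, -0.01, 0.02, 0.01, 0, 0, 0.75]
```

View pics/w1.png

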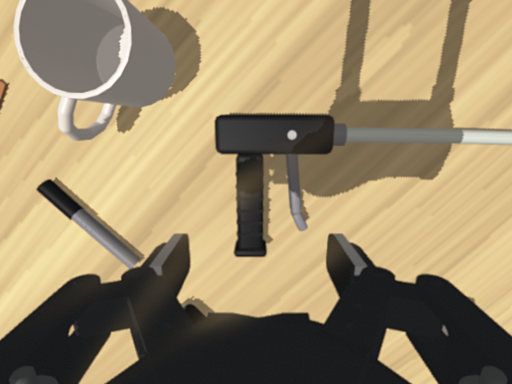

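View pics/s1c.png

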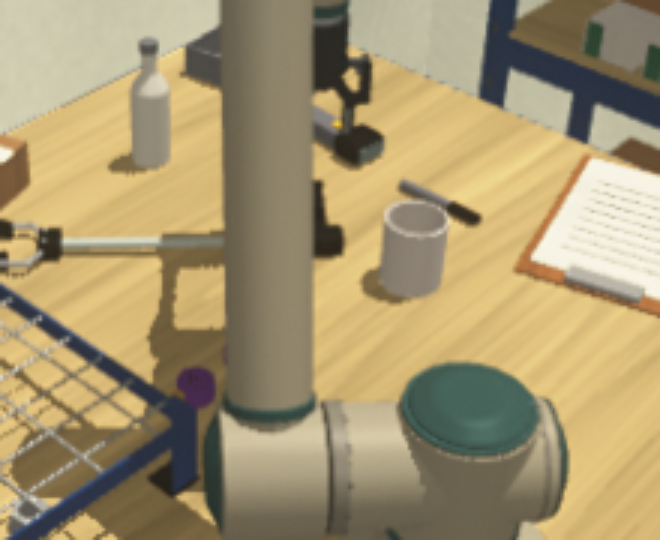

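```bash
python3 - <<'E'
from pl import *
im=load('w1'); P=cloud(im)
for r,cs in [(197,range(230,312,3)),(205,range(230,312,3)),(180,range(230,312,3))]:
    print(r,[(x,*P[r,x].round(4)) for x in cs if P[r,x,2]>.01])
print([P[r,400].round(4).tolist() for r in range(120,150,3)],[P[r,500].round(4).tolist() for r in range(120,150,3)])
E
```

```text
197 [(236, np.float64(0.4657), np.float64(-0.3684), np.float64(0.0296)), (239, np.float64(0.4679), np.float64(-0.3666), np.float64(0.0287)), (242, np.float64(0.4699), np.float64(-0.3644), np.float64(0.0291)), (245, np.float64(0.472), np.float64(-0.3625), np.float64(0.0284)), (248, np.float64(0.4738), np.float64(-0.3602), np.float64(0.0298)), (251, np.float64(0.476), np.float64(-0.3583), np.float64(0.029)), (254, np.float64(0.4779), np.float64(-0.3562), np.float64(0.0295)), (257, np.float64(0.4798), np.float64(-0.354), np.float64(0.0303)), (260, np.float64(0.4821), np.float64(-0.3522), np.float64(0.0289)), (290, np.float64(0.5038), np.float64(-0.3324), np.float64(0.0235)), (293, np.float64(0.5057), np.float64(-0.3302), np.float64(0.0243)), (296, np.float64(0.5079), np.float64(-0.3282), np.float64(0.0238)), (299, np.float64(0.5102), np.float64(-0.3261), np.float64(0.0231))]
205 [(236, np.float64(0.4721), np.float64(-0.3755), np.float64(0.0245)), (239, np.float64(0.4735), np.float64(-0.3723), np.float64(0.0286)), (242, np.float64(0.4754), np.float64(-0.37), np.float64(0.0295)), (245, np
[... 1389 characters left out ...]
.3208), np.float64(0.0233)), (293, np.float64(0.493), np.float64(-0.3186), np.float64(0.0254)), (296, np.float64(0.4954), np.float64(-0.3166), np.float64(0.0241))]
[[0.5298, -0.2006, 0.0015], [0.5327, -0.202, 0.0002], [0.5351, -0.2037, 0.0], [0.5308, -0.2121, 0.0179], [0.5317, -0.2151, 0.0213], [0.5341, -0.2165, 0.0207], [0.5358, -0.2188, 0.0221], [0.5398, -0.219, 0.0176], [0.5497, -0.2148, -0.0005], [0.5518, -0.2169, 0.0004]] [[0.6052, -0.1211, 0.0007], [0.6084, -0.1223, -0.0002], [0.6111, -0.1239, -0.0003], [0.6143, -0.125, -0.0013], [0.6029, -0.1405, 0.0202], [0.6046, -0.1428, 0.0212], [0.6063, -0.1452, 0.0225], [0.6098, -0.1458, 0.0209], [0.6276, -0.1339, -0.001], [0.6297, -0.1362, 0.0]]
```

```bash
python3 - <<'E'
from pl import *
im=load('top0'); Q=[[.4655,-.3685,.03],[.4835,-.350,.03],[.5112,-.325,.024],[.488,-.347,.03],[.7297,-.0193,.03],[.7235,-.027,.03],[.5345,-.2165,.022]]
uv=px(im,Q); print(uv.round(1))
a=cv2.resize(im['color'][95:240,205:385,::-1],None,fx=4,fy=4,interpolation=cv2.INTER_CUBIC)
for p in uv: cv2.drawMarker(a,tuple(int(x) for x in ((p-[205,95]+.5)*4)),(0,0,255),0,8)
cv2.imwrite('pics/c4.png',a)
E
```

```text
[[350.6 209.9]
 [344.1 203.8]
 [334.9 194.7]
 [343.  202.3]
 [232.  123. ]
 [234.5 125. ]
 [298.  187.1]]
```

View pics/c4.png

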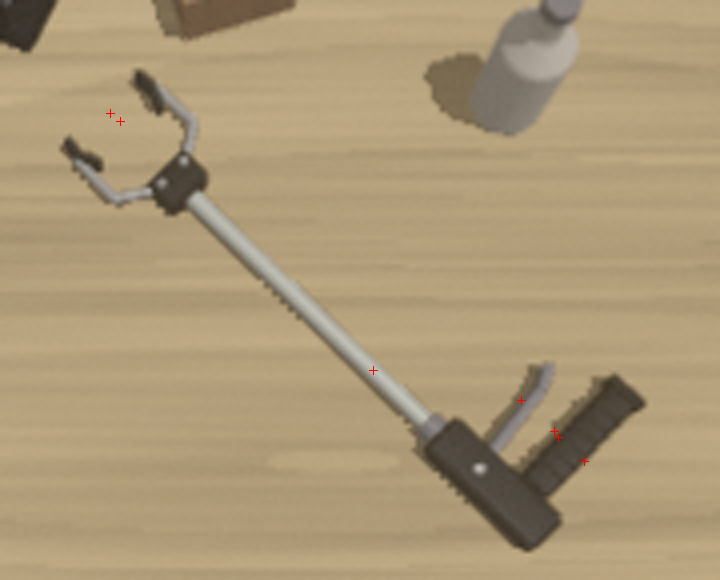

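```bash
python3 - <<'E'
from pl import *
plan([.4875,-.3475,-.003],45.3,0,0.75,n=3)
E
```

```text
n 3 err mm [-0.2 -0.1  0.1] goal [ 0.4875 -0.3475 -0.003 ]
[0.58, 0.05, 0.01, 0, 0, 0, 0.75, 0.57, 0.04, 0.01, 0, -0.01, 0, 0.75, 0.58, 0.05, 0.01, -0.01, 0, 0, 0.75]
```

Request:
{"op": "carry_out", "data": {"deltas": [0.4,0.14,0.03,0,0,0,0.75,0.4,0,0,0,-0.01,0,0.75,0.3,0,0,-0.01,0,0,0.75,0.3,0,0,0,0,0,0.75,0.25,0,0,0,0,0,0.75,0,0,0,0,0,0,0.75]}}

```text
clock: 3.88
position: [0.4878, -0.3472, 0.0018]
ee_rot: [0.654, 0.269, 0.654, -0.269]
contact_force: [0.7, -0.5, 0.8]
width: 0.0748
```

```bash
python3 - <<'E'
from pl import *
st(); grab('wrist','w2')
E
```

```text
t3.88 p [ 0.4878 -0.3472  0.0018] yaw 45.36 tilt 0.00 toolx [ 0. -0. -1.] F [ 0.7 -0.5  0.8] w 0.0748
```

View pics/w2.png

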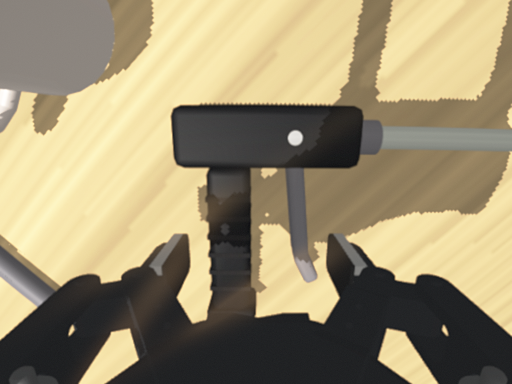

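Request:
{"op": "carry_out", "data": {"deltas": [0.08,0,0,0,0,0,0.6,0,0,0,0,0,0,0.5,0,0,0,0,0,0,0.4,0,0,0,0,0,0,0.36,0,0,0,0,0,0,0.36]}}

```text
clock: 4.55
position: [0.4882, -0.3481, -0.0028]
ee_rot: [0.655, 0.269, 0.654, -0.269]
contact_force: [-0.2, 1.0, -0.5]
width: 0.0581
```

```bash
python3 - <<'E'
from pl import *
st(); grab('wrist','w3')
E
```

```text
t4.55 p [ 0.4882 -0.3481 -0.0028] yaw 45.32 tilt 0.00 toolx [ 0.001 -0.001 -1.   ] F [-0.2  1.  -0.5] w 0.0581
```

View pics/w3.png

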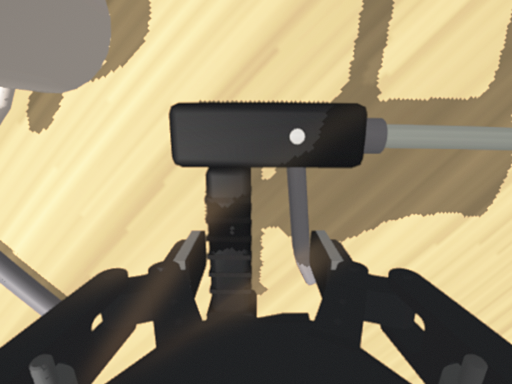

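Request:
{"op": "carry_out", "data": {"deltas": [0,0,0,0,0,0,0.31,0,0,0,0,0,0,0.27,0,0,0,0,0,0,0.27,-0.2,0,0,0,0,0,0.27,-0.4,0,0,0,0,0,0.27,-0.4,0,0,0,0,0,0.27,0,0,0,0,0,0,0.27]}}

```text
clock: 5.48
position: [0.4897, -0.3494, 0.0597]
ee_rot: [0.656, 0.268, 0.652, -0.27]
contact_force: [-0.4, 1.0, -0.0]
width: 0.0549
```

```bash
python3 - <<'E'
from pl import *
st(); grab('wrist','w4');grab('top','t4')
im=load('t4')['color'][95:240,205:385,::-1]; cv2.imwrite('pics/t4c.png',cv2.resize(im,None,fx=4,fy=4,interpolation=cv2.INTER_CUBIC))
E
```

```text
t5.47 p [ 0.4897 -0.3494  0.0597] yaw 45.33 tilt -0.01 toolx [ 0.005 -0.005 -1.   ] F [-0.4  1.  -0. ] w 0.0549
```

View pics/w4.png

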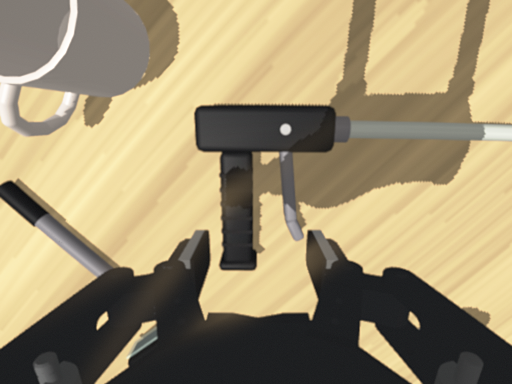

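View pics/t4c.png

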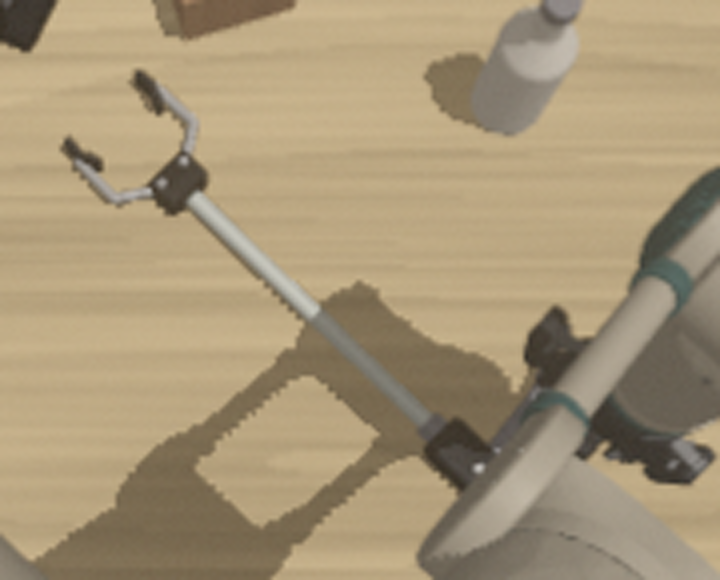

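```bash
python3 - <<'E'
from pl import *
for f,p in (('w4',[0.4897,-0.3494,0.0597]),('w3',[0.4882,-.3481,-.0028])):
    im=load(f); p=np.array(p); M=tool(45.33,0)
    P=cloud(im)
    print(px(im,[p,p-M[:,0]*.019,p-M[:,0]*.027+M[:,1]*.0275,p-M[:,0]*.01+M[:,1]*.0275]).round(0).tolist())
    # finger points in tool frame
    for (u,v) in [(200,240),(205,236),(190,260),(170,290),(312,236),(320,245),(312,240),(330,262),(345,290),(300,230),(238,230),(295,230)]:
        print((u,v),((P[v,u]-p)@M*1000).round(0),P[v,u].round(3))
E
```

```text
[[258.0, 220.0], [258.0, 230.0], [302.0, 235.0], [298.0, 225.0]]
(200, 240) [-58. -29. -11.] [ 0.462 -0.362  0.118]
(205, 236) [-52. -27. -11.] [ 0.463 -0.361  0.112]
(190, 260) [-79. -29. -12.] [ 0.461 -0.361  0.139]
(170, 290) [-108.  -27.  -17.] [ 0.458 -0.357  0.168]
(312, 236) [-55.  27. -12.] [ 0.5   -0.322  0.115]
(320, 245) [-65.  29. -12.] [ 0.502 -0.32   0.125]
(312, 240) [-57.  27. -11.] [ 0.501 -0.323  0.117]
(330, 262) [-80.  30. -11.] [ 0.503 -0.32   0.139]
(345, 290) [-110.   26.  -18.] [ 0.495 -0.318  0.169]
(300, 230) [36. 37. 23.] [ 0.532 -0.34   0.023]
(238, 230) [ 30. -17.  20.] [ 0.493 -0.376  0.03 ]
(295, 230) [36. 32. 23.] [ 0.528 -0.343  0.024]
[[258.0, 220.0], [258.0, 230.0], [303.0, 235.0], [299.0, 225.0]]
(200, 240) [-54. -29.  -9.] [ 0.461 -0.363  0.052]
(205, 236) [-43. -29.  -7.] [ 0.463 -0.364  0.041]
(190, 260) [-78. -29. -11.] [ 0.46  -0.361  0.075]
(170, 290) [-109.  -27.  -17.] [ 0.457 -0.355  0.106]
(312, 236) [-47.  29.  -8.] [ 0.503 -0.322  0.044]
(320, 245) [-66.  29. -12.] [ 0.5   -0.319  0.063]
(312, 240) [-48.  29.  -6.] [ 0.504 -0.323  0.045]
(330, 262) [-80.  30. -11.] [ 0.502 -0.319  0.077]
(345, 290) [-109.   27.  -17.] [ 0.495 -0.317  0.106]
(300, 230) [-28.  26.  -4.] [ 0.504 -0.327  0.025]
(238, 230) [-32. -12.  -6.] [ 0.476 -0.352  0.03 ]
(295, 230) [-26.  23.  -3.] [ 0.502 -0.33   0.023]
```

```bash
python3 - <<'E'
from pl import *
im=load('w4'); p=np.array([0.4897,-0.3494,0.0597]); M=tool(45.33,0); P=cloud(im)
print('cam in tool',(im['origin']-p)@M, )
for d in (0,-10,-20,-30,-40,-50,-60): print(d,px(im,[p+M@(np.array(q)/1000) for q in ([d,27,-11],[d,27,11],[d,27,0])]).round(0).tolist())
for v in range(226,262,3): print(v,[((P[v,u]-p)@M*1000).round(0).tolist() for u in (308,312,316,322,328)])
cv2.imwrite('pics/w4c.png',cv2.resize(im['color'][210:300,180:340,::-1],None,fx=5,fy=5,interpolation=cv2.INTER_CUBIC))
E
```

```text
cam in tool [-0.17994086 -0.00019387 -0.0675866 ]
0 [[296.0, 205.0], [295.0, 234.0], [296.0, 220.0]]
-10 [[298.0, 210.0], [297.0, 240.0], [298.0, 225.0]]
-20 [[301.0, 215.0], [299.0, 246.0], [300.0, 231.0]]
-30 [[303.0, 220.0], [302.0, 254.0], [302.0, 237.0]]
-40 [[306.0, 227.0], [304.0, 262.0], [305.0, 245.0]]
-50 [[310.0, 234.0], [307.0, 271.0], [308.0, 253.0]]
-60 [[313.0, 242.0], [311.0, 281.0], [312.0, 262.0]]
226 [[61.0, 48.0, 29.0], [58.0, 52.0, 28.0], [60.0, 56.0, 29.0], [61.0, 62.0, 29.0], [59.0, 67.0, 29.0]]
229 [[-45.0, 27.0, -12.0], [-45.0, 29.0, -11.0], [-45.0, 31.0, -12.0], [61.0, 62.0, 32.0], [59.0, 67.0, 32.0]]
232 [[-46.0, 27.0, -10.0], [-50.0, 28.0, -12.0], [-49.0, 31.0, -11.0], [-49.0, 34.0, -12.0], [61.0, 68.0, 36.0]]
235 [[-47.0, 27.0, -9.0], [-54.0, 27.0, -12.0], [-54.0, 29.0, -12.0], [-53.0, 33.0, -11.0], [60.0, 68.0, 38.0]]
238 [[-46.0, 27.0, -7.0], [-56.0, 27.0, -11.0], [-58.0, 29.0, -12.0], [-58.0, 32.0, -12.0], [-48.0, 37.0, -8.0]]
241 [[-47.0, 27.0, -5.0], [-57.0, 27.0, -10.0], [-62.0, 28.0, -12.0], [-60.0, 31.0, -12.0], [-53.0, 36.0, -8.0]]
244 [[-48.0, 27.0, -4.0], [-57.0, 27.0, -9.0], [-63.0, 28.0, -11.0], [-65.0, 30.0, -12.0], [-64.0, 33.0, -12.0]]
247 [[-48.0, 27.0, -3.0], [-56.0, 27.0, -6.0], [-66.0, 27.0, -11.0], [-68.0, 29.0, -12.0], [-67.0, 32.0, -12.0]]
250 [[-49.0, 27.0, -1.0], [-58.0, 27.0, -6.0], [-66.0, 27.0, -10.0], [-70.0, 29.0, -12.0], [-70.0, 32.0, -12.0]]
253 [[-49.0, 27.0, 1.0], [-59.0, 27.0, -5.0], [-67.0, 27.0, -8.0], [-72.0, 28.0, -12.0], [-72.0, 31.0, -11.0]]
256 [[-50.0, 27.0, 2.0], [-58.0, 27.0, -3.0], [-67.0, 27.0, -7.0], [-76.0, 27.0, -12.0], [-77.0, 30.0, -12.0]]
259 [[-49.0, 27.0, 4.0], [-60.0, 27.0, -2.0], [-69.0, 27.0, -6.0], [-78.0, 27.0, -12.0], [-78.0, 30.0, -11.0]]
```

View pics/w4c.png

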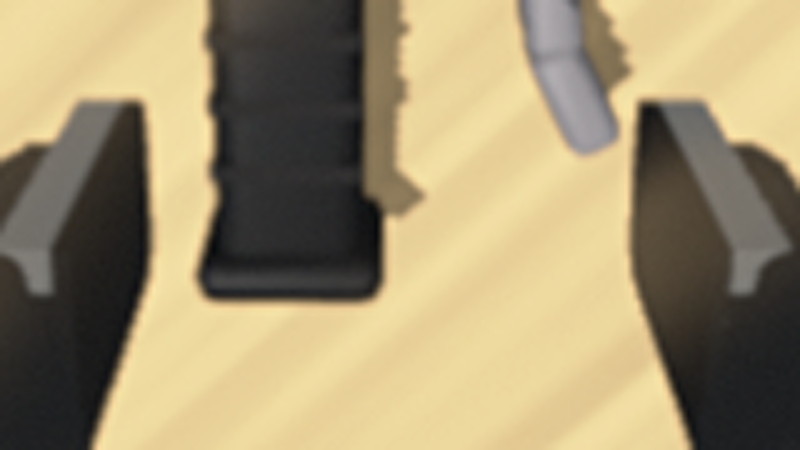

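```bash
python3 - <<'E'
from pl import *
for f,p,yw in (('wrist0',[0.15364212, 0.55363433, 0.19252512],74.48),('w1',[0.4794,-0.3527,0.0974],45.2),('w2',[.4878,-.3472,.0018],45.36),('w3',[.4882,-.3481,-.0028],45.32),('w4',[0.4897,-0.3494,0.0597],45.33)):
    im=load(f); M=tool(yw,0); P=(cloud(im)-np.array(p))@M*1000
    k=(abs(P[...,2])<14)&(P[...,0]<-20)&(P[...,0]>-75)&(abs(P[...,1])<60)&(abs(P[...,1])>18)&(im['z_map']>0)
    k[:225]=0
    Q=P[k]; print(f,len(Q),'x max',np.percentile(Q[:,0],[90,98,99.8]).round(0),'|y| min',np.percentile(abs(Q[:,1]),2).round(1), 'cam',((im['origin']-np.array(p))@M*1000).round(0))
E
```

```text
wrist0 2176 x max [-55. -52. -51.] |y| min 42.3 cam [-180.    0.  -66.]
w1 2326 x max [-52. -48. -47.] |y| min 37.0 cam [-181.   -0.  -65.]
w2 3408 x max [-23. -21. -20.] |y| min 19.3 cam [-180.   -0.  -66.]
w3 3545 x max [-27. -26. -22.] |y| min 19.3 cam [-180.   -0.  -67.]
w4 2269 x max [-48. -44. -42.] |y| min 26.8 cam [-180.   -0.  -68.]
```

Request:
{"op": "carry_out", "data": {"deltas": [0,0.03,-0.03,0,0,0,0.75,0,0,0,0,0,0,0.75,0.4,0,0,0,0,0,0.75,0.4,0,0,0,0,0,0.75,0.4,0,0,0,0,0,0.75,0,0,0,0,0,0,0.75]}}

```text
clock: 6.32
position: [0.4865, -0.3441, -0.0172]
ee_rot: [0.653, 0.269, 0.655, -0.268]
contact_force: [-0.9, 0.9, 0.3]
width: 0.075
```

```bash
python3 - <<'E'
from pl import *
st(); im=grab('wrist','w5')
s=readout.get_state(); M=rot(s['ee_rot']).as_matrix(); P=(cloud(im)-s['position'])@M*1000
for v in (150,170,190,200,210,220): print(v,[(u,*P[v,u].round(0)) for u in range(200,320,4) if P[v,u,0]<19])
for v in range(226,250,4): print(v,[(u,*P[v,u].round(0)) for u in (180,186,330,336)])
E
```

```text
t6.33 p [ 0.4865 -0.3441 -0.0172] yaw 45.32 tilt 0.02 toolx [-0.003  0.003 -1.   ] F [-0.9  0.9  0.3] w 0.0750
150 [(200, np.float64(-45.0), np.float64(-29.0), np.float64(-55.0)), (204, np.float64(-45.0), np.float64(-27.0), np.float64(-55.0)), (208, np.float64(-46.0), np.float64(-25.0), np.float64(-55.0)), (212, np.float64(-45.0), np.float64(-23.0), np.float64(-55.0)), (216, np.float64(-45.0), np.float64(-21.0), np.float64(-55.0)), (220, np.float64(-45.0), np.float64(-19.0), np.float64(-55.0)), (224, np.float64(-47.0), np.float64(-17.0), np.float64(-55.0)), (228, np.float64(-45.0), np.float64(-15.0), np.float64(-55.0)), (232, np.float64(-45.0), np.float64(-13.0), np.float64(-55.0)), (236, np.float64(-46.0), np.float64(-11.0), np.float64(-55.0)), (240, np.float64(-45.0), np.float64(-9.0), np.float64(-55.0)), (244, np.float64(-46.0), np.float64(-7.0), np.float64(-55.0)), (248, np.float64(-46.0), np.float64(-5.0), np.float64(-55.0)), (252, np.float64(-45.0), np.float64(-3.0), np.float64(-55.0)), (256, np.float64(-45.0), np.float64(-1.0), np.float64(-55.0)), (260, np.float64(-45.0), np.f
[... 11245 characters left out ...]
6, np.float64(-52.0), np.float64(-37.0), np.float64(-11.0)), (330, np.float64(-50.0), np.float64(37.0), np.float64(-10.0)), (336, np.float64(-56.0), np.float64(39.0), np.float64(-12.0))]
242 [(180, np.float64(-61.0), np.float64(-37.0), np.float64(-13.0)), (186, np.float64(-51.0), np.float64(-37.0), np.float64(-8.0)), (330, np.float64(-50.0), np.float64(38.0), np.float64(-8.0)), (336, np.float64(-60.0), np.float64(38.0), np.float64(-12.0))]
246 [(180, np.float64(-61.0), np.float64(-37.0), np.float64(-11.0)), (186, np.float64(-51.0), np.float64(-38.0), np.float64(-6.0)), (330, np.float64(-52.0), np.float64(37.0), np.float64(-7.0)), (336, np.float64(-61.0), np.float64(38.0), np.float64(-10.0))]
```

View pics/w5.png

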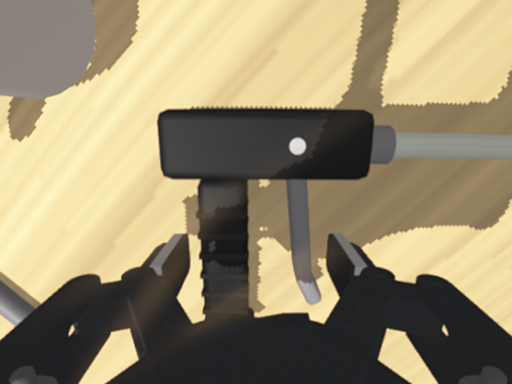

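Request:
{"op": "carry_out", "data": {"deltas": [0.2,0,0,0,0,0,0.75,0.15,0,0,0,0,0,0.75,0,0,0,0,0,0,0.55,0,0,0,0,0,0,0.42,0,0,0,0,0,0,0.36,0,0,0,0,0,0,0.36]}}

```text
clock: 7.12
position: [0.4883, -0.3465, -0.0352]
ee_rot: [0.655, 0.268, 0.653, -0.269]
contact_force: [-1.7, -2.7, 4.6]
width: 0.0581
```

```bash
python3 - <<'E'
from pl import *
st(); im=grab('wrist','w6')
E
```

```text
t7.12 p [ 0.4883 -0.3465 -0.0352] yaw 45.34 tilt 0.05 toolx [ 0.002 -0.003 -1.   ] F [-1.7 -2.7  4.6] w 0.0581
```

View pics/w6.png

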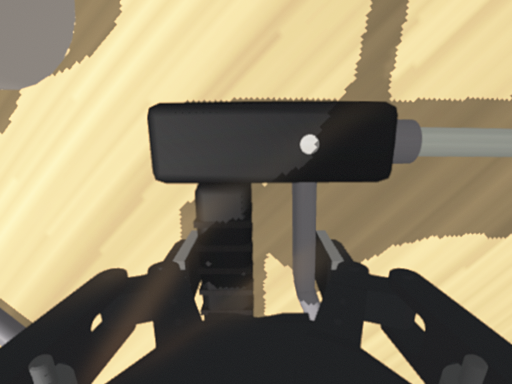

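Request:
{"op": "carry_out", "data": {"deltas": [-0.15,0,0,0,0,0,0.34,-0.25,0,0,0,0,0,0.34,-0.3,0,0,0,0,0,0.34,-0.3,0,0,0,0,0,0.34,0,0,0,0,0,0,0.34]}}

```text
clock: 7.8
position: [0.4894, -0.3461, 0.026]
ee_rot: [0.656, 0.268, 0.652, -0.269]
contact_force: [0.1, -1.3, -1.7]
width: 0.0574
```

```bash
python3 - <<'E'
from pl import *
st(); im=grab('wrist','w7'); im=grab('top','t7'); im=grab('side','s7')
cv2.imwrite('pics/t7c.png',cv2.resize(load('t7')['color'][70:240,205:405,::-1],None,fx=3.5,fy=3.5,interpolation=cv2.INTER_CUBIC))
cv2.imwrite('pics/s7c.png',cv2.resize(load('s7')['color'][120:260,150:370,::-1],None,fx=3.5,fy=3.5,interpolation=cv2.INTER_CUBIC))
E
```

```text
t7.80 p [ 0.4894 -0.3461  0.026 ] yaw 45.33 tilt -0.03 toolx [ 0.004 -0.003 -1.   ] F [ 0.1 -1.3 -1.7] w 0.0574
```

View pics/w7.png

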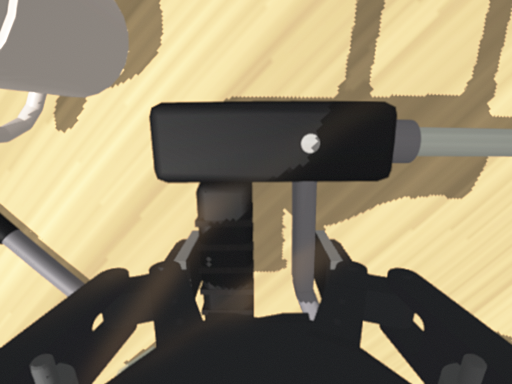

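View pics/t7c.png

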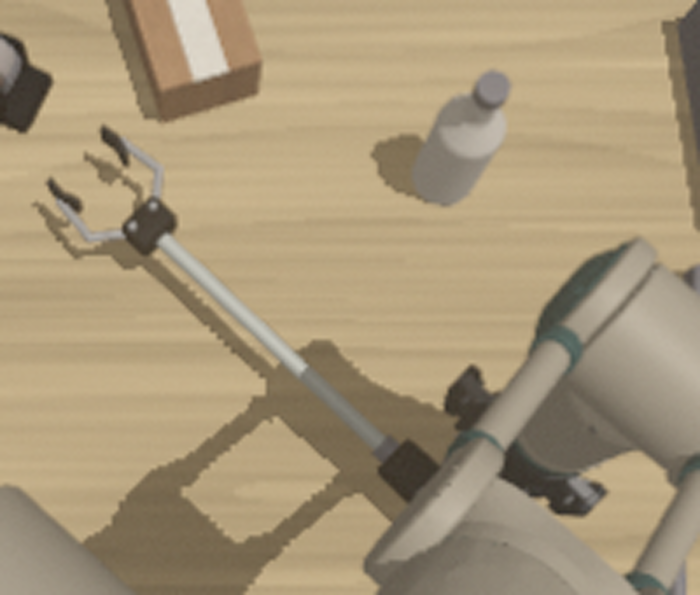

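View pics/s7c.png

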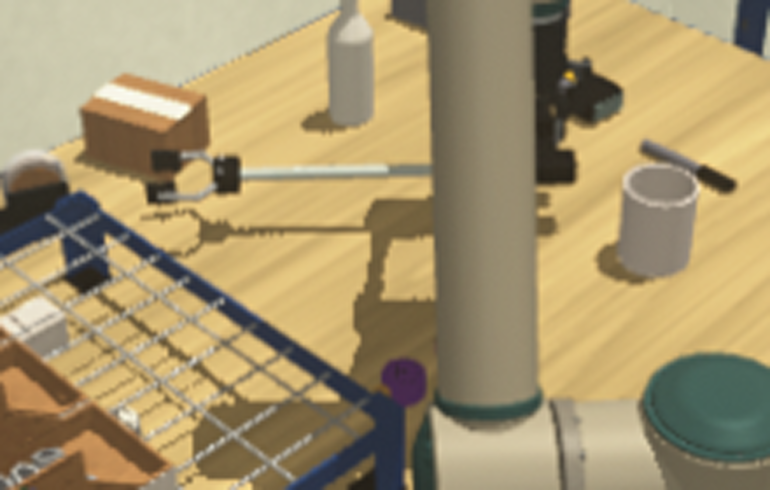

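```bash
cat >> pl.py <<'E'
def reach(f,zmin,s=None,pr=True,exp=None):
    """measure tube line near predicted location; exp=(pinch, Rr) predicted"""
    im=load(f); P=cloud(im); ok=im['z_map']>0
    pin,B=exp
    L=(P-pin)@B   # reacher coords rel pinch
    k=ok&(L[...,0]>.09)&(L[...,0]<.30)&(abs(L[...,1]-.058)<.025)&(abs(L[...,2])<.04)&(P[...,2]>zmin)
    Q=L[k]; 
    for _ in range(3):
        a=np.polyfit(Q[:,0],Q[:,1],1); b=np.polyfit(Q[:,0],Q[:,2],1)
        r=np.hypot(Q[:,1]-np.polyval(a,Q[:,0]),0); Q=Q[r<.011]
    print(f,len(Q),'tube y@.2 %.4f slope %.2fdeg; ztop@.2 %.4f slope %.2fdeg'%(np.polyval(a,.2),np.degrees(a[0]),np.polyval(b,.2),np.degrees(b[0])))
    k=ok&(L[...,0]>.36)&(L[...,0]<.44)&(abs(L[...,1]-.058)<.07)&(abs(L[...,2])<.04)&(P[...,2]>zmin)
    J=L[k]; 
    if len(J): 
        print('jaw x max %.4f'%np.percentile(J[:,0],98),'y',np.percentile(J[:,1],[2,98]).round(4),'z',np.percentile(J[:,2],[5,95]).round(4))
        T=J[J[:,0]>.385]
        for n,q in (('R',T[T[:,1]<.058]),('L',T[T[:,1]>.058])): print(n,len(q),'y',np.percentile(q[:,1],[5,95]).round(4) if len(q) else '')
    return L,k
E
python3 - <<'E'
from pl import *
s=readout.get_state(); pin=np.array(s['position'])+[0,0,.019+.040]
for f in('t7','s7'): reach(f,.03,exp=(pin,Rr(45.33,0)))
E
```

```text
t7 364 tube y@.2 0.0581 slope 0.43deg; ztop@.2 -0.0050 slope -0.45deg
jaw x max 0.4165 y [0.0165 0.1013] z [-0.0159  0.0028]
R 54 y [0.0198 0.033 ]
L 56 y [0.0858 0.0982]
s7 187 tube y@.2 0.0660 slope 0.22deg; ztop@.2 -0.0088 slope -0.63deg
jaw x max 0.4166 y [0.0193 0.1086] z [-0.0243  0.0007]
R 52 y [0.0249 0.0391]
L 51 y [0.0899 0.1044]
```

```bash
cat >> pl.py <<'E'
OFF=np.array([-.049,.401,-.0585])
def tcp_for(J,yaw,t): return np.array(J)-tool(yaw,t)@OFF
def jaw():
    s=readout.get_state(); return np.array(s['position'])+rot(s['ee_rot']).as_matrix()@OFF
E
python3 - <<'E'
from pl import *
print(jaw()); g=.34
e=plan(tcp_for([.493,.0,.07],90,11),90,11,g,n=19)
E
```

```text
[ 0.72801269 -0.0185827   0.07263094]
n 19 err mm [0.2 0.1 0.3] goal [ 0.5515 -0.403   0.0984]
[-0.07, 0, 0.08, -0.59, -0.06, -0.14, 0.34, -0.06, 0, 0.07, -0.58, -0.05, -0.13, 0.34, -0.07, 0, 0.08, -0.59, -0.06, -0.14, 0.34, -0.06, -0.01, 0.07, -0.58, -0.05, -0.14, 0.34, -0.06, -0.01, 0.08, -0.59, -0.06, -0.14, 0.34, -0.07, -0.02, 0.08, -0.59, -0.06, -0.13, 0.34, -0.06, -0.02, 0.07, -0.58, -0.05, -0.14, 0.34, -0.06, -0.02, 0.08, -0.59, -0.06, -0.14, 0.34, -0.07, -0.03, 0.07, -0.58, -0.06, -0.14, 0.34, -0.06, -0.03, 0.07, -0.59, -0.05, -0.13, 0.34]
[-0.06, -0.03, 0.07, -0.58, -0.06, -0.14, 0.34, -0.06, -0.04, 0.07, -0.59, -0.05, -0.14, 0.34, -0.06, -0.04, 0.07, -0.59, -0.06, -0.13, 0.34, -0.06, -0.04, 0.07, -0.58, -0.06, -0.14, 0.34, -0.06, -0.05, 0.07, -0.59, -0.05, -0.14, 0.34, -0.06, -0.05, 0.06, -0.58, -0.06, -0.14, 0.34, -0.05, -0.05, 0.06, -0.59, -0.06, -0.13, 0.34, -0.06, -0.06, 0.06, -0.59, -0.05, -0.14, 0.34, -0.05, -0.06, 0.06, -0.58, -0.06, -0.14, 0.34]
```

Request:
{"op": "carry_out", "data": {"deltas": [-0.07,0,0.08,-0.59,-0.06,-0.14,0.34,-0.06,0,0.07,-0.58,-0.05,-0.13,0.34,-0.07,0,0.08,-0.59,-0.06,-0.14,0.34,-0.06,-0.01,0.07,-0.58,-0.05,-0.14,0.34,-0.06,-0.01,0.08,-0.59,-0.06,-0.14,0.34,-0.07,-0.02,0.08,-0.59,-0.06,-0.13,0.34,-0.06,-0.02,0.07,-0.58,-0.05,-0.14,0.34,-0.06,-0.02,0.08,-0.59,-0.06,-0.14,0.34,-0.07,-0.03,0.07,-0.58,-0.06,-0.14,0.34,-0.06,-0.03,0.07,-0.59,-0.05,-0.13,0.34]}}

```text
clock: 9.2
position: [0.5216, -0.3764, 0.0639]
ee_rot: [0.695, 0.092, 0.694, -0.166]
contact_force: [-0.0, -0.4, -2.1]
width: 0.0574
```

Request:
{"op": "carry_out", "data": {"deltas": [-0.06,-0.03,0.07,-0.58,-0.06,-0.14,0.34,-0.06,-0.04,0.07,-0.59,-0.05,-0.14,0.34,-0.06,-0.04,0.07,-0.59,-0.06,-0.13,0.34,-0.06,-0.04,0.07,-0.58,-0.06,-0.14,0.34,-0.06,-0.05,0.07,-0.59,-0.05,-0.14,0.34,-0.06,-0.05,0.06,-0.58,-0.06,-0.14,0.34,-0.05,-0.05,0.06,-0.59,-0.06,-0.13,0.34,-0.06,-0.06,0.06,-0.59,-0.05,-0.14,0.34,-0.05,-0.06,0.06,-0.58,-0.06,-0.14,0.34,0,0,0,0,0,0,0.34]}}

```text
clock: 10.45
position: [0.552, -0.4038, 0.0991]
ee_rot: [0.704, -0.068, 0.703, -0.068]
contact_force: [0.5, -0.2, -0.4]
width: 0.0574
```

```bash
cat >> pl.py <<'E'
def chk(n):
    st(); print('jaw pred',jaw().round(4))
    s=readout.get_state(); M=rot(s['ee_rot']).as_matrix(); B=np.c_[M[:,1],-M[:,2],-M[:,0]]
    pin=np.array(s['position'])+B[:,2]*.049
    for c in ('top','side'):
        grab(c,c[0]+n); reach(c[0]+n,.012,exp=(pin,B))
E
python3 - <<'E'
from pl import *
chk('8')
cv2.imwrite('pics/t8c.png',cv2.resize(load('t8')['color'][100:290,110:370,::-1],None,fx=3,fy=3,interpolation=cv2.INTER_CUBIC))
cv2.imwrite('pics/s8c.png',cv2.resize(load('s8')['color'][120:300,120:340,::-1],None,fx=3.2,fy=3.2,interpolation=cv2.INTER_CUBIC))
E
```

```text
t10.45 p [ 0.552  -0.4038  0.0991] yaw 90.00 tilt 11.09 toolx [ 0.002 -0.192 -0.981] F [ 0.5 -0.2 -0.4] w 0.0574
jaw pred [ 0.4934 -0.0009  0.0699]
t8 229 tube y@.2 0.0592 slope 0.83deg; ztop@.2 0.0033 slope -0.05deg
jaw x max 0.4152 y [0.0182 0.1027] z [-0.0083  0.0112]
R 55 y [0.0206 0.0336]
L 52 y [0.0867 0.0998]
s8 69 tube y@.2 0.0649 slope 1.34deg; ztop@.2 0.0025 slope -0.64deg
jaw x max 0.4212 y [0.0261 0.1078] z [-0.0154  0.0118]
R 54 y [0.0309 0.0404]
L 57 y [0.0925 0.1053]
```

View pics/t8c.png

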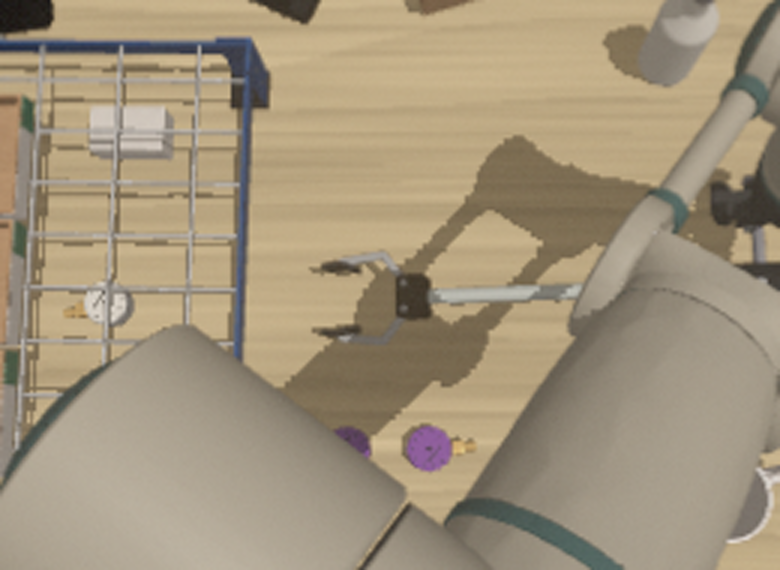

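View pics/s8c.png

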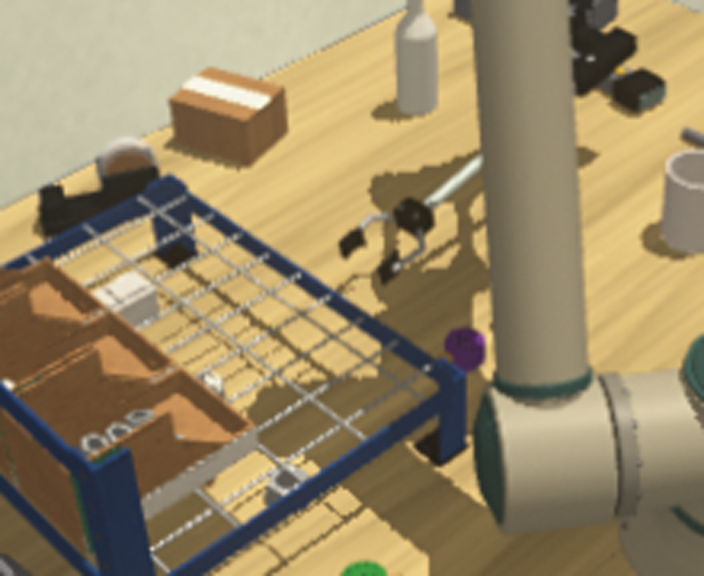

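```bash
sed -i 's/OFF=np.array.*/OFF=np.array([-.0465,.400,-.060])/' pl.py; python3 - <<'E'
from pl import *
g=.34
e=plan(tcp_for([.493,.01,.024],90,11),90,11,g,n=3)
e=plan(tcp_for([.493,.20,.024],90,11),90,11,g,n=7,start=e)
E
```

```text
n 3 err mm [-0.3 -0.3  0. ] goal [ 0.553  -0.3915  0.0547]
[0.23, 0.11, 0.01, 0, 0, 0, 0.34, 0.22, 0.11, 0.01, 0, 0.01, 0.01, 0.34, 0.23, 0.12, 0.01, -0.01, 0, 0, 0.34]
n 7 err mm [-0.2  0.3  0.2] goal [ 0.553  -0.2015  0.0547]
[-0.09, 0.44, 0, 0, 0, 0, 0.34, -0.08, 0.45, 0, 0, 0, 0, 0.34, -0.09, 0.44, 0, 0, 0, 0, 0.34, -0.09, 0.44, 0, 0, 0, 0, 0.34, -0.08, 0.45, 0, 0, 0, 0, 0.34, -0.09, 0.44, 0, 0, 0, 0, 0.34, -0.08, 0.44, 0, 0, 0, 0, 0.34]
```

Request:
{"op": "carry_out", "data": {"deltas": [0.23,0.11,0.01,0,0,0,0.34,0.22,0.11,0.01,0,0.01,0.01,0.34,0.23,0.12,0.01,-0.01,0,0,0.34,-0.09,0.44,0,0,0,0,0.34,-0.08,0.45,0,0,0,0,0.34,-0.09,0.44,0,0,0,0,0.34,-0.09,0.44,0,0,0,0,0.34,-0.08,0.45,0,0,0,0,0.34,-0.09,0.44,0,0,0,0,0.34,0,0,0,0,0,0,0.34]}}

```text
clock: 11.8
position: [0.5527, -0.2266, 0.0538]
ee_rot: [0.703, -0.069, 0.704, -0.066]
contact_force: [-0.4, 0.2, -1.2]
width: 0.0575
```

```bash
python3 - <<'E'
from pl import *
chk('9')
cv2.imwrite('pics/t9c.png',cv2.resize(load('t9')['color'][130:270,110:300,::-1],None,fx=4,fy=4,interpolation=cv2.INTER_CUBIC))
cv2.imwrite('pics/s9c.png',cv2.resize(load('s9')['color'][150:300,120:300,::-1],None,fx=4,fy=4,interpolation=cv2.INTER_CUBIC))
E
```

```text
t11.80 p [ 0.5527 -0.2266  0.0538] yaw 90.18 tilt 10.95 toolx [-0.001 -0.19  -0.982] F [-0.4  0.2 -1.2] w 0.0575
jaw pred [0.4915 0.1748 0.0236]
t9 70 tube y@.2 0.0558 slope 2.16deg; ztop@.2 0.0019 slope -0.02deg
jaw x max 0.4392 y [0.0157 0.1009] z [-0.0066  0.0104]
R 49 y [0.0197 0.0438]
L 35 y [0.0841 0.0927]
s9 189 tube y@.2 0.0642 slope 0.23deg; ztop@.2 0.0004 slope -0.24deg
jaw x max 0.4179 y [0.0202 0.103 ] z [-0.0086  0.0125]
R 41 y [0.0254 0.0359]
L 33 y [0.0879 0.0998]
```

View pics/t9c.png

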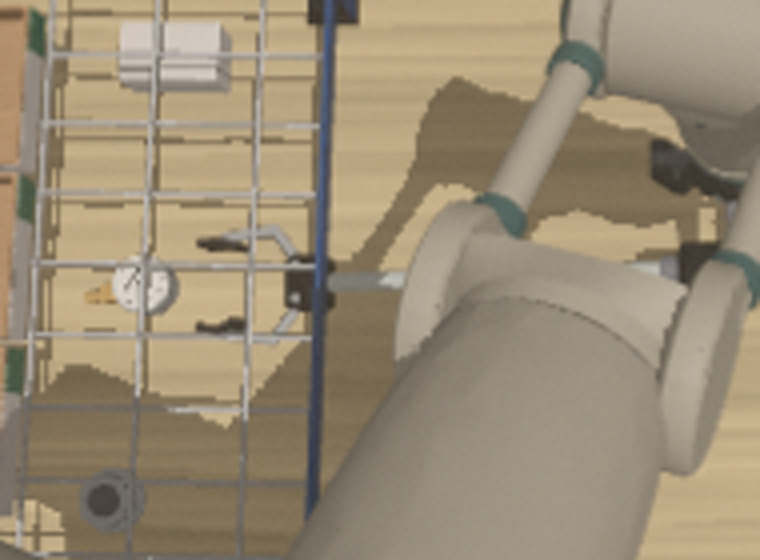

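View pics/s9c.png

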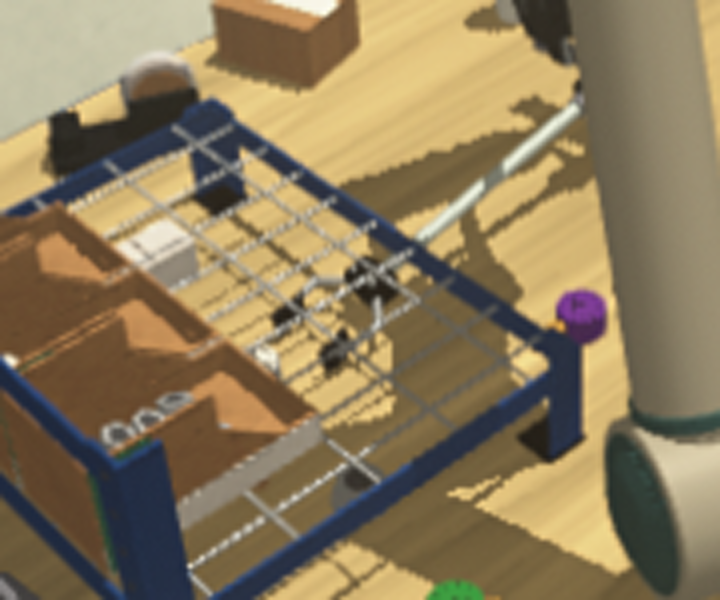

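Request:
{"op": "carry_out", "data": {"deltas": [-0.06,0.32,0,0,0,0,0.34,-0.06,0.32,0,0,0,0,0.34,-0.06,0.32,0,0,0,0,0.34,0,0,0,0,0,0,0.34]}}

```text
clock: 12.4
position: [0.5532, -0.1682, 0.0544]
ee_rot: [0.704, -0.069, 0.704, -0.067]
contact_force: [0.5, -0.3, -1.6]
width: 0.0573
```

```bash
python3 - <<'E'
from pl import *
chk('10')
cv2.imwrite('pics/t10c.png',cv2.resize(load('t10')['color'][160:240,110:230,::-1],None,fx=6,fy=6,interpolation=cv2.INTER_CUBIC))
cv2.imwrite('pics/s10c.png',cv2.resize(load('s10')['color'][190:280,150:270,::-1],None,fx=6,fy=6,interpolation=cv2.INTER_CUBIC))
E
```

```text
t12.40 p [ 0.5532 -0.1682  0.0544] yaw 90.16 tilt 11.00 toolx [ 0.    -0.191 -0.982] F [ 0.5 -0.3 -1.6] w 0.0573
jaw pred [0.4921 0.2332 0.0238]
t10 71 tube y@.2 0.0569 slope 0.35deg; ztop@.2 0.0024 slope -0.45deg
jaw x max 0.4345 y [0.0184 0.0931] z [-0.0103  0.0083]
R 95 y [0.0214 0.057 ]
L 130 y [0.0598 0.0923]
s10 205 tube y@.2 0.0637 slope -0.65deg; ztop@.2 0.0048 slope 3.08deg
jaw x max 0.4022 y [0.0186 0.1034] z [-0.0051  0.0104]
R 32 y [0.0273 0.0545]
L 47 y [0.0595 0.1004]
```

View pics/t10c.png

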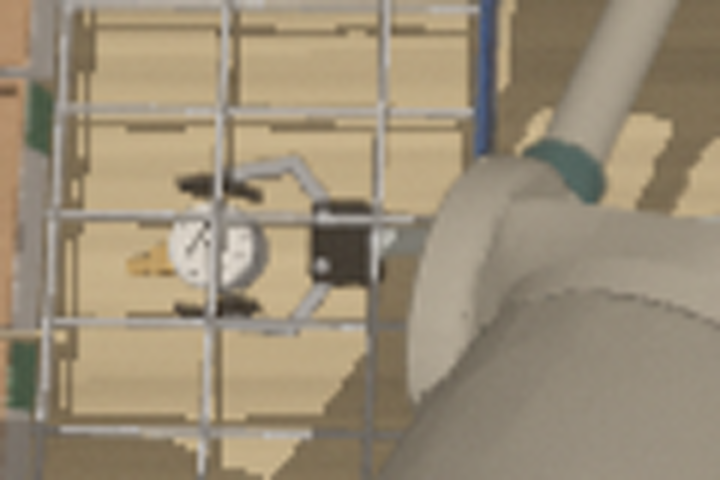

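View pics/s10c.png

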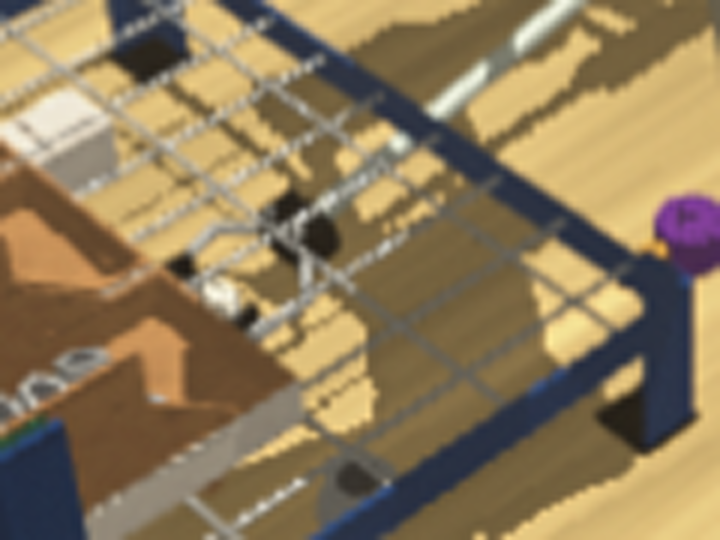

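Request:
{"op": "carry_out", "data": {"deltas": [0,0,0,0,0,0,0.29,0,0,0,0,0,0,0.25,0,0,0,0,0,0,0.21,0,0,0,0,0,0,0.17,0,0,0,0,0,0,0.13,0,0,0,0,0,0,0.08,0,0,0,0,0,0,0.04,0,0,0,0,0,0,0.04], "newtons": 28}}

```text
clock: 13.5
position: [0.5534, -0.1701, 0.0545]
ee_rot: [0.704, -0.068, 0.704, -0.068]
contact_force: [0.3, -0.1, -1.0]
width: 0.0519
```

```bash
python3 - <<'E'
from pl import *
chk('11')
cv2.imwrite('pics/t11c.png',cv2.resize(load('t11')['color'][160:240,110:230,::-1],None,fx=6,fy=6,interpolation=cv2.INTER_CUBIC))
E
```

```text
t13.50 p [ 0.5534 -0.1701  0.0545] yaw 90.01 tilt 11.02 toolx [ 0.    -0.191 -0.982] F [ 0.3 -0.1 -1. ] w 0.0519
jaw pred [0.4933 0.2314 0.0237]
t11 65 tube y@.2 0.0583 slope 0.82deg; ztop@.2 0.0039 slope 0.97deg
jaw x max 0.4351 y [0.0232 0.0939] z [-0.0087  0.0082]
R 84 y [0.0282 0.0577]
L 159 y [0.0595 0.0906]
s11 206 tube y@.2 0.0654 slope -0.17deg; ztop@.2 0.0041 slope 3.71deg
jaw x max 0.4033 y [0.024  0.1055] z [-0.005   0.0098]
R 24 y [0.0269 0.0559]
L 42 y [0.0617 0.0982]
```

View pics/t11c.png

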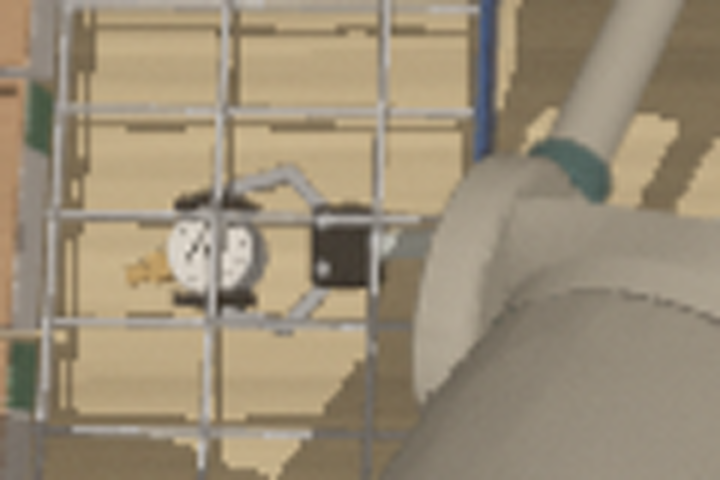

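```bash
python3 - <<'E'
from pl import *
J=jaw(); g=.04
e=plan(tcp_for(J+[0,0,.007],90,11),90,11,g,n=2)
e=plan(tcp_for(J+[0,-.215,.007],90,11),90,11,g,n=10,start=e)
E
```

```text
n 2 err mm [-0.1 -0.1  0.2] goal [ 0.5533 -0.1702  0.0613]
[-0.06, -0.01, 0, 0, 0, 0, 0.04, -0.05, -0.01, 0, 0, 0, 0, 0.04]
n 10 err mm [-0.2 -0.  -0.2] goal [ 0.5533 -0.3852  0.0613]
[0.07, -0.35, 0, 0, 0, 0, 0.04, 0.07, -0.35, 0, 0, 0, 0, 0.04, 0.06, -0.36, 0, 0, 0, 0, 0.04, 0.07, -0.35, 0, 0, 0, 0, 0.04, 0.07, -0.35, 0, 0, 0, 0, 0.04, 0.07, -0.35, 0, 0, 0, 0, 0.04, 0.07, -0.35, 0, 0, 0, 0, 0.04, 0.07, -0.36, 0, 0, 0, 0, 0.04, 0.06, -0.35, 0, 0, 0, 0, 0.04, 0.07, -0.35, 0, 0, 0, 0, 0.04]
```

Request:
{"op": "carry_out", "data": {"deltas": [-0.06,-0.01,0,0,0,0,0.04,-0.06,-0.01,0,0,0,0,0.04,0,0,0,0,0,0,0.04,0.03,-0.17,0,0,0,0,0.04]}}

```text
clock: 14.1
position: [0.5532, -0.1801, 0.0619]
ee_rot: [0.704, -0.068, 0.704, -0.067]
contact_force: [-0.0, -0.4, -2.8]
width: 0.0516
```

```bash
python3 - <<'E'
from pl import *
chk('12')
cv2.imwrite('pics/t12c.png',cv2.resize(load('t12')['color'][160:240,110:230,::-1],None,fx=6,fy=6,interpolation=cv2.INTER_CUBIC))
cv2.imwrite('pics/s12c.png',cv2.resize(load('s12')['color'][190:280,150:270,::-1],None,fx=6,fy=6,interpolation=cv2.INTER_CUBIC))
E
```

```text
t14.10 p [ 0.5532 -0.1801  0.0619] yaw 90.10 tilt 11.01 toolx [-0.    -0.191 -0.982] F [-0.  -0.4 -2.8] w 0.0516
jaw pred [0.4925 0.2213 0.0311]
t12 96 tube y@.2 0.0576 slope -0.05deg; ztop@.2 0.0075 slope 3.86deg
jaw x max 0.4355 y [0.0233 0.0939] z [-0.0131  0.0051]
R 88 y [0.0282 0.0577]
L 163 y [0.0609 0.091 ]
s12 222 tube y@.2 0.0651 slope -0.55deg; ztop@.2 0.0030 slope 4.96deg
jaw x max 0.4163 y [0.026  0.1011] z [-0.009  0.007]
R 42 y [0.0339 0.0576]
L 84 y [0.0587 0.0965]
```

View pics/t12c.png

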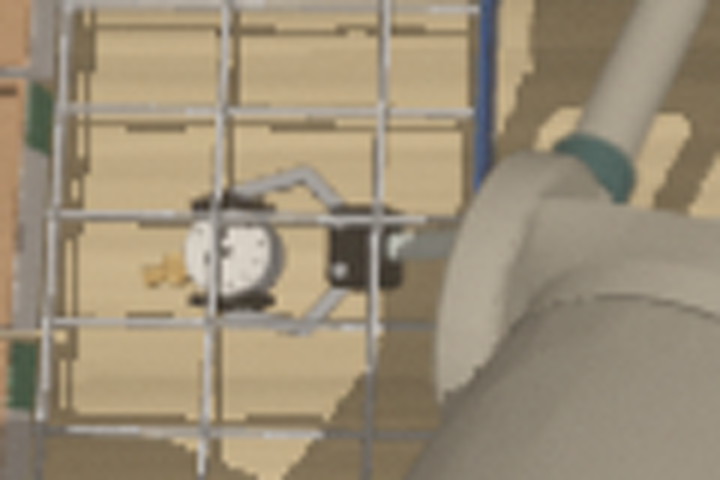

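View pics/s12c.png

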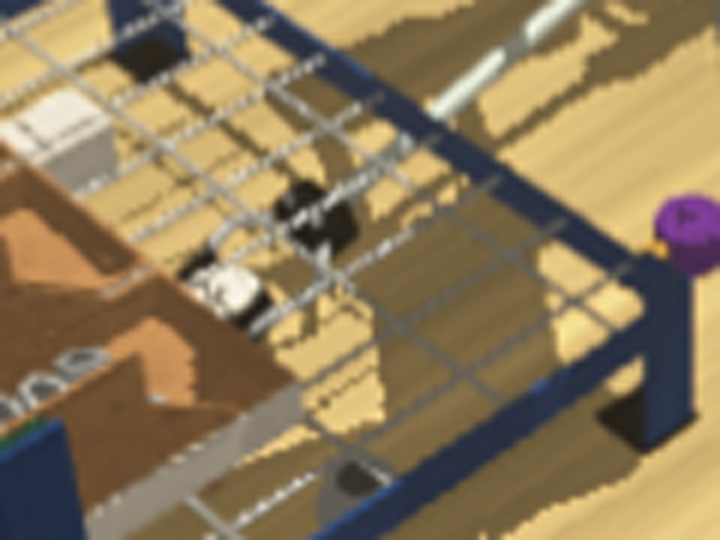

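Request:
{"op": "carry_out", "data": {"deltas": [0.07,-0.35,0,0,0,0,0.04,0.07,-0.35,0,0,0,0,0.04,0.06,-0.36,0,0,0,0,0.04,0.06,-0.35,0,0,0,0,0.04,0.06,-0.35,0,0,0,0,0.04,0.06,-0.35,0,0,0,0,0.04,0.06,-0.35,0,0,0,0,0.04,0.06,-0.36,0,0,0,0,0.04,0.06,-0.35,0,0,0,0,0.04,0.03,-0.17,0,0,0,0,0.04]}}

```text
clock: 15.45
position: [0.5535, -0.3855, 0.0655]
ee_rot: [0.704, -0.068, 0.704, -0.068]
contact_force: [0.2, 0.1, -2.0]
width: 0.0518
```

```bash
python3 - <<'E'
from pl import *
chk('13')
cv2.imwrite('pics/t13c.png',cv2.resize(load('t13')['color'][150:270,130:330,::-1],None,fx=4,fy=4,interpolation=cv2.INTER_CUBIC))
cv2.imwrite('pics/s13c.png',cv2.resize(load('s13')['color'][150:280,170:300,::-1],None,fx=4.5,fy=4.5,interpolation=cv2.INTER_CUBIC))
E
```

```text
t15.45 p [ 0.5535 -0.3855  0.0655] yaw 89.95 tilt 11.03 toolx [ 0.    -0.191 -0.982] F [ 0.2  0.1 -2. ] w 0.0518
jaw pred [0.4938 0.0161 0.0346]
t13 196 tube y@.2 0.0601 slope 0.91deg; ztop@.2 0.0004 slope -0.77deg
jaw x max 0.4338 y [0.0249 0.0986] z [-0.0104  0.0059]
R 120 y [0.0296 0.057 ]
L 185 y [0.06   0.0946]
s13 85 tube y@.2 0.0657 slope 1.11deg; ztop@.2 -0.0017 slope -1.63deg
jaw x max 0.4250 y [0.0308 0.1064] z [-0.0121  0.0045]
R 52 y [0.0355 0.0569]
L 111 y [0.061  0.1005]
```

View pics/t13c.png

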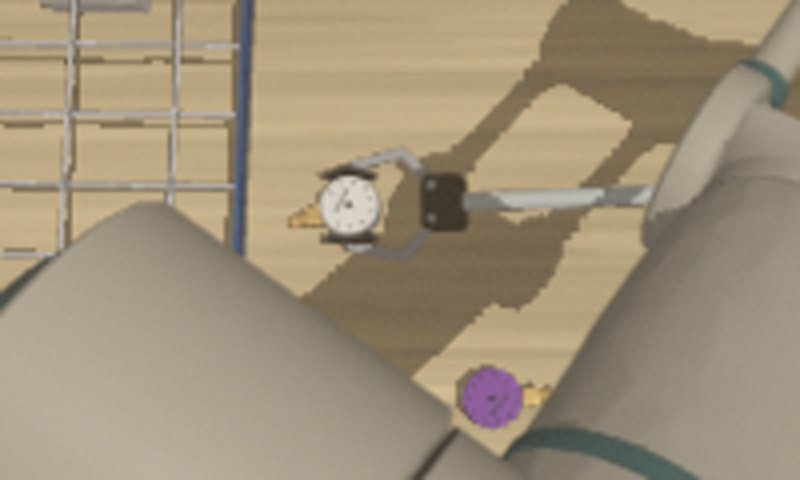

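View pics/s13c.png

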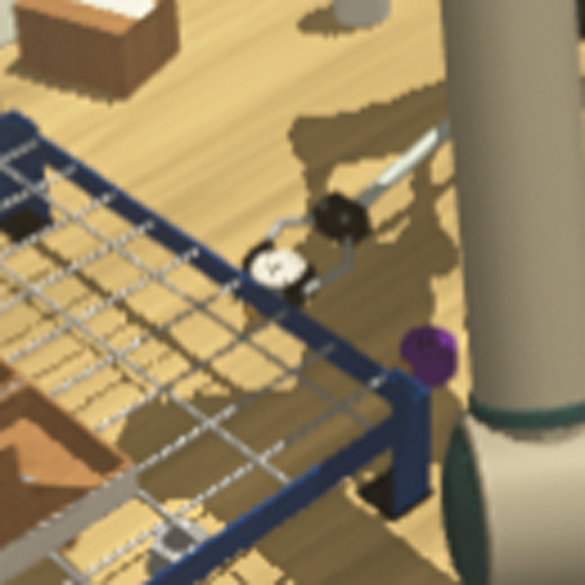

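```bash
python3 - <<'E'
from pl import *
J=jaw(); g=.04
e=plan(tcp_for(J+[0,0,.155],90,17),90,17,g,n=9)
E
```

```text
n 9 err mm [-0.2  0.2  0.1] goal [ 0.5538 -0.3796  0.262 ]
[-0.36, -0.06, 0, 0, 0, -0.17, 0.04, -0.36, -0.06, 0, 0, 0, -0.16, 0.04, -0.36, -0.07, 0, 0, 0, -0.17, 0.04, -0.35, -0.07, 0, -0.01, 0, -0.16, 0.04, -0.36, -0.08, 0, 0, 0, -0.17, 0.04, -0.35, -0.08, 0, 0, 0, -0.16, 0.04, -0.36, -0.09, 0.01, 0, 0, -0.17, 0.04, -0.35, -0.08, 0, 0, 0, -0.17, 0.04, -0.35, -0.1, 0, 0, 0, -0.16, 0.04]
```

Request:
{"op": "carry_out", "data": {"deltas": [-0.36,-0.06,0,0,0,-0.17,0.04,-0.36,-0.06,0,0,0,-0.16,0.04,-0.36,-0.07,0,0,0,-0.17,0.04,-0.35,-0.07,0,-0.01,0,-0.16,0.04,-0.36,-0.08,0,0,0,-0.17,0.04,-0.35,-0.08,0,0,0,-0.16,0.04,-0.36,-0.09,0.01,0,0,-0.17,0.04,-0.35,-0.08,0,0,0,-0.17,0.04,-0.35,-0.1,0,0,0,-0.16,0.04,0,0,0,0,0,0,0.04]}}

```text
clock: 16.8
position: [0.5551, -0.3784, 0.2653]
ee_rot: [0.701, -0.106, 0.698, -0.105]
contact_force: [0.4, -0.2, -1.4]
width: 0.0515
```

```bash
cat >> pl.py <<'E'
def dial(f):
    im=load(f); P=cloud(im); c=im['color'].astype(int); J=jaw()
    k=(c.min(-1)>120)&(c.max(-1)-c.min(-1)<45)&(np.linalg.norm(P-J,axis=-1)<.04)&(im['z_map']>0)
    k=cv2.morphologyEx(k.astype(np.uint8),cv2.MORPH_OPEN,np.ones((3,3)))>0
    Q=P[k]; 
    if len(Q)<10: print('no dial',len(Q)); return
    A=np.c_[Q[:,:2]-Q[:,:2].mean(0),np.ones(len(Q))]; a=np.linalg.lstsq(A,Q[:,2],rcond=None)[0]
    print(f,'dial n',len(Q),'centre',np.r_[(Q.max(0)+Q.min(0))[:2]/2,a[2]].round(4),'slope x %.1f y %.1f deg'%tuple(np.degrees(np.arctan(a[:2]))),'ext',(Q.max(0)-Q.min(0)).round(3))
E
python3 - <<'E'
from pl import *
dial('t13')
chk('14'); dial('t14'); dial('s14')
cv2.imwrite('pics/t14c.png',cv2.resize(load('t14')['color'][130:270,100:330,::-1],None,fx=3.4,fy=3.4,interpolation=cv2.INTER_CUBIC))
cv2.imwrite('pics/s14c.png',cv2.resize(load('s14')['color'][100:260,130:320,::-1],None,fx=3.7,fy=3.7,interpolation=cv2.INTER_CUBIC))
E
```

```text
no dial 0
t16.80 p [ 0.5551 -0.3784  0.2653] yaw 90.03 tilt 17.14 toolx [ 0.005 -0.295 -0.956] F [ 0.4 -0.2 -1.4] w 0.0515
jaw pred [0.4947 0.0175 0.1916]
t14 339 tube y@.2 0.0606 slope 0.67deg; ztop@.2 0.0003 slope -0.76deg
jaw x max 0.4346 y [0.0249 0.0999] z [-0.0155  0.0058]
R 164 y [0.0293 0.0569]
L 263 y [0.0595 0.0942]
s14 93 tube y@.2 0.0647 slope 3.20deg; ztop@.2 -0.0032 slope -0.04deg
jaw x max 0.4377 y [0.0298 0.1048] z [-0.0182  0.005 ]
R 61 y [0.0358 0.057 ]
L 163 y [0.061  0.1002]
t14 dial n 213 centre [0.5003 0.0222 0.1913] slope x 0.3 y -6.0 deg ext [0.056 0.041 0.029]
s14 dial n 68 centre [0.4917 0.0278 0.1895] slope x -2.0 y -4.8 deg ext [0.043 0.039 0.012]
```

View pics/t14c.png

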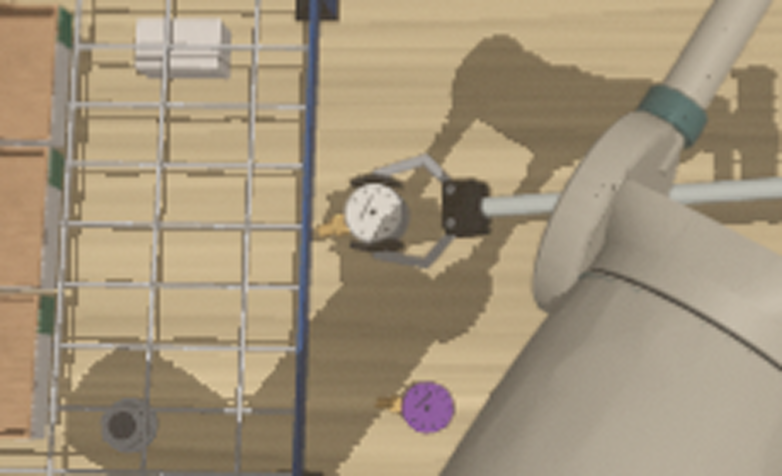

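View pics/s14c.png

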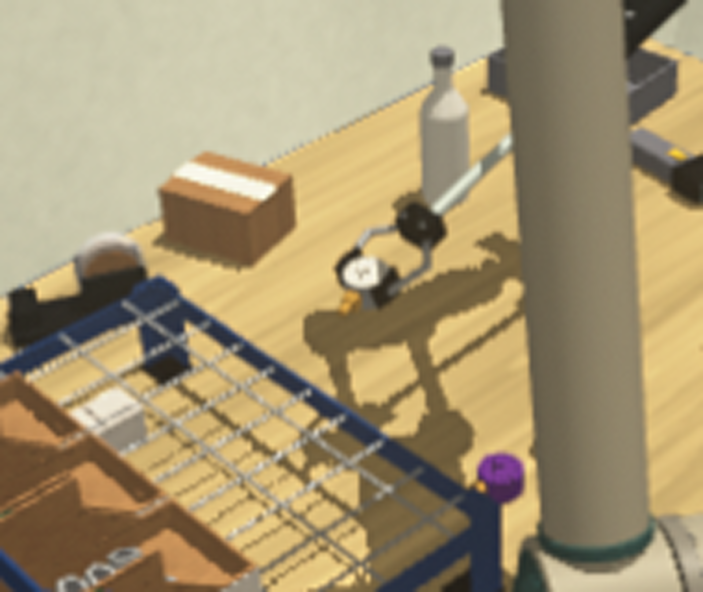

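```bash
python3 - <<'E'
from pl import *
J=jaw(); g=.04
e=plan(tcp_for(J+[.009,.340,.003],89.6,21.5),89.6,21.5,g,n=18)
E
```

```text
n 18 err mm [ 0.  -0.1 -0.1] goal [ 0.5595 -0.0314  0.2962]
[-0.12, 0.3, 0.01, 0.01, 0, -0.06, 0.04, -0.13, 0.29, 0, 0, 0, -0.07, 0.04, -0.13, 0.3, 0.01, 0.01, 0.01, -0.06, 0.04, -0.12, 0.3, 0, 0.01, 0, -0.06, 0.04, -0.13, 0.29, 0.01, 0, 0, -0.07, 0.04, -0.13, 0.3, 0, 0.01, 0, -0.06, 0.04, -0.13, 0.29, 0.01, 0, 0, -0.06, 0.04, -0.14, 0.3, 0, 0.01, 0.01, -0.07, 0.04, -0.13, 0.29, 0.01, 0.01, 0, -0.06, 0.04, -0.14, 0.29, 0, 0, 0, -0.06, 0.04]
[-0.13, 0.29, 0, 0.01, 0, -0.07, 0.04, -0.14, 0.29, 0.01, 0.01, 0.01, -0.06, 0.04, -0.14, 0.29, 0, 0, 0, -0.06, 0.04, -0.14, 0.29, 0.01, 0.01, 0, -0.06, 0.04, -0.14, 0.29, 0, 0, 0, -0.07, 0.04, -0.15, 0.29, 0, 0.01, 0, -0.06, 0.04, -0.14, 0.29, 0.01, 0.01, 0.01, -0.06, 0.04, -0.15, 0.29, 0, 0, 0, -0.07, 0.04]
```

Request:
{"op": "carry_out", "data": {"deltas": [-0.12,0.3,0.01,0.01,0,-0.06,0.04,-0.13,0.29,0,0,0,-0.07,0.04,-0.13,0.3,0.01,0.01,0.01,-0.06,0.04,-0.12,0.3,0,0.01,0,-0.06,0.04,-0.13,0.29,0.01,0,0,-0.07,0.04,-0.13,0.3,0,0.01,0,-0.06,0.04,-0.13,0.29,0.01,0,0,-0.06,0.04,-0.14,0.3,0,0.01,0.01,-0.07,0.04,-0.13,0.29,0.01,0.01,0,-0.06,0.04,-0.14,0.29,0,0,0,-0.06,0.04]}}

```text
clock: 18.15
position: [0.5573, -0.1849, 0.2811]
ee_rot: [0.697, -0.119, 0.697, -0.121]
contact_force: [-0.6, 0.2, -2.2]
width: 0.0517
```

Request:
{"op": "carry_out", "data": {"deltas": [-0.13,0.29,0,0.01,0,-0.07,0.04,-0.14,0.29,0.01,0.01,0.01,-0.06,0.04,-0.14,0.29,0,0,0,-0.06,0.04,-0.14,0.29,0.01,0.01,0,-0.06,0.04,-0.14,0.29,0,0,0,-0.07,0.04,-0.15,0.29,0,0.01,0,-0.06,0.04,-0.14,0.29,0.01,0.01,0.01,-0.06,0.04,-0.12,0.22,0,0,0,-0.07,0.04,0,0,0,0,0,0,0.04]}}

```text
clock: 19.27
position: [0.5601, -0.0354, 0.2959]
ee_rot: [0.694, -0.13, 0.695, -0.134]
contact_force: [-0.5, -1.6, -2.6]
width: 0.0516
```

```bash
python3 - <<'E'
from pl import *
chk('15'); dial('t15'); dial('s15')
cv2.imwrite('pics/t15c.png',cv2.resize(load('t15')['color'][130:260,10:200,::-1],None,fx=4,fy=4,interpolation=cv2.INTER_CUBIC))
cv2.imwrite('pics/s15c.png',cv2.resize(load('s15')['color'][160:290,50:230,::-1],None,fx=4,fy=4,interpolation=cv2.INTER_CUBIC))
E
```

```text
t19.27 p [ 0.5601 -0.0354  0.2959] yaw 89.70 tilt 21.55 toolx [-0.002 -0.367 -0.93 ] F [-0.5 -1.6 -2.6] w 0.0516
jaw pred [0.5022 0.354  0.1923]
t15 344 tube y@.2 0.0609 slope 0.58deg; ztop@.2 -0.0005 slope -0.86deg
jaw x max 0.4372 y [-0.0028  0.1166] z [-0.0309  0.0129]
R 292 y [-0.0025  0.0559]
L 285 y [0.0594 0.1164]
s15 304 tube y@.2 0.0663 slope 0.72deg; ztop@.2 -0.0014 slope -0.38deg
jaw x max 0.4392 y [0.0017 0.1275] z [-0.0315  0.0203]
R 179 y [0.001  0.0539]
L 272 y [0.0612 0.1271]
t15 dial n 195 centre [0.4995 0.361  0.1906] slope x -0.2 y -11.5 deg ext [0.041 0.046 0.02 ]
s15 dial n 103 centre [0.496  0.3609 0.1925] slope x -4.0 y -11.1 deg ext [0.048 0.042 0.013]
```

View pics/t15c.png

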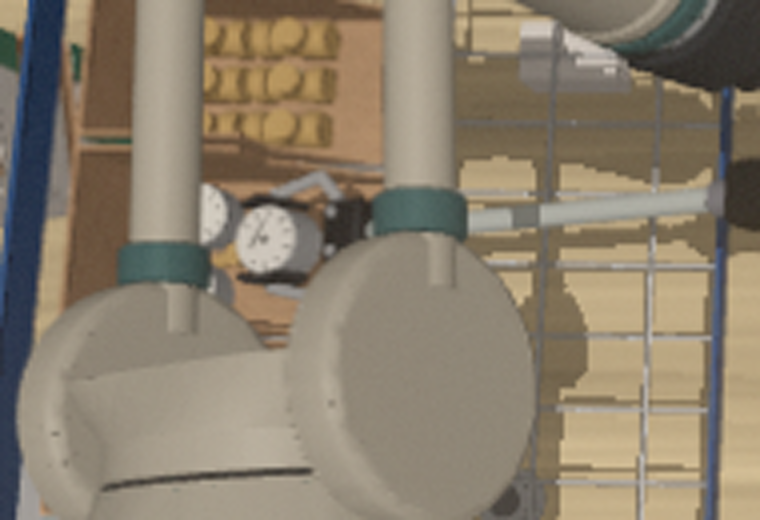

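View pics/s15c.png

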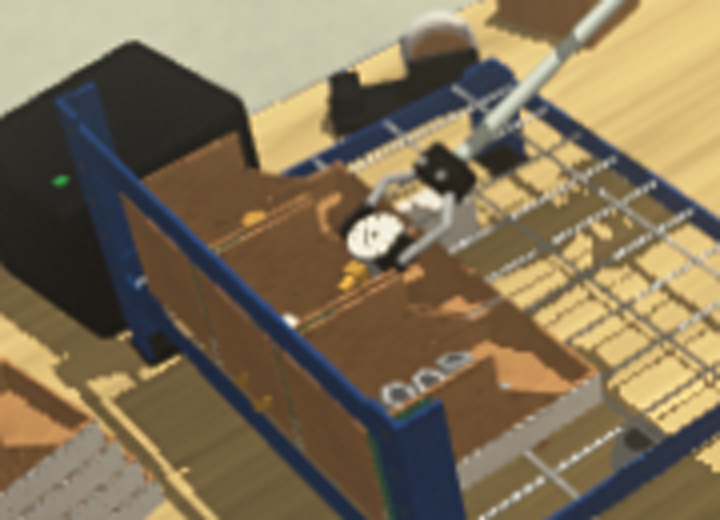

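```bash
python3 - <<'E'
from pl import *
J=jaw(); g=.04
e=plan(tcp_for(J+[.001,.008,-.048],89.6,21.5),89.6,21.5,g,n=5)
E
```

```text
n 5 err mm [-0.3 -0.2 -0.2] goal [ 0.5608 -0.029   0.2474]
[0.14, 0.08, 0, 0, 0, 0, 0.04, 0.14, 0.09, 0.01, 0, 0, 0.01, 0.04, 0.14, 0.08, 0, 0, 0, 0, 0.04, 0.14, 0.09, 0, 0, 0, 0.01, 0.04, 0.14, 0.08, 0.01, 0, 0, 0, 0.04]
```

Request:
{"op": "carry_out", "data": {"deltas": [0.14,0.08,0,0,0,0,0.04,0.14,0.09,0.01,0,0,0.01,0.04,0.14,0.08,0,0,0,0,0.04,0.14,0.09,0,0,0,0.01,0.04,0.14,0.08,0.01,0,0,0,0.04,0,0,0,0,0,0,0.04]}}

```text
clock: 20.12
position: [0.5606, -0.0284, 0.2465]
ee_rot: [0.693, -0.129, 0.696, -0.134]
contact_force: [0.2, -0.0, -2.4]
width: 0.0514
```

```bash
python3 - <<'E'
from pl import *
chk('16'); dial('t16'); dial('s16')
cv2.imwrite('pics/t16c.png',cv2.resize(load('t16')['color'][150:230,20:140,::-1],None,fx=6,fy=6,interpolation=cv2.INTER_CUBIC))
cv2.imwrite('pics/s16c.png',cv2.resize(load('s16')['color'][180:270,90:210,::-1],None,fx=6,fy=6,interpolation=cv2.INTER_CUBIC))
# head bottom / wall estimate
E
```

```text
t20.12 p [ 0.5606 -0.0284  0.2465] yaw 89.65 tilt 21.46 toolx [-0.005 -0.366 -0.931] F [ 0.2 -0.  -2.4] w 0.0514
jaw pred [0.5031 0.3613 0.1435]
t16 300 tube y@.2 0.0611 slope 0.74deg; ztop@.2 -0.0003 slope -0.69deg
jaw x max 0.4379 y [-0.0017  0.103 ] z [-0.0369  0.0142]
R 367 y [-0.0012  0.0559]
L 274 y [0.06  0.103]
s16 286 tube y@.2 0.0654 slope 0.34deg; ztop@.2 -0.0008 slope -0.73deg
jaw x max 0.4385 y [0.0027 0.1277] z [-0.0341  0.0331]
R 294 y [0.0064 0.0471]
L 114 y [0.0935 0.1278]
t16 dial n 173 centre [0.5014 0.3693 0.1419] slope x 0.6 y -11.5 deg ext [0.04  0.042 0.018]
no dial 0
```

View pics/t16c.png

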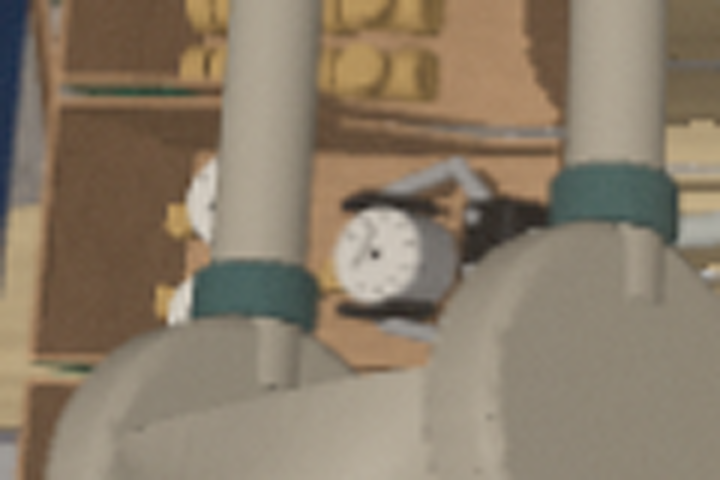

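View pics/s16c.png

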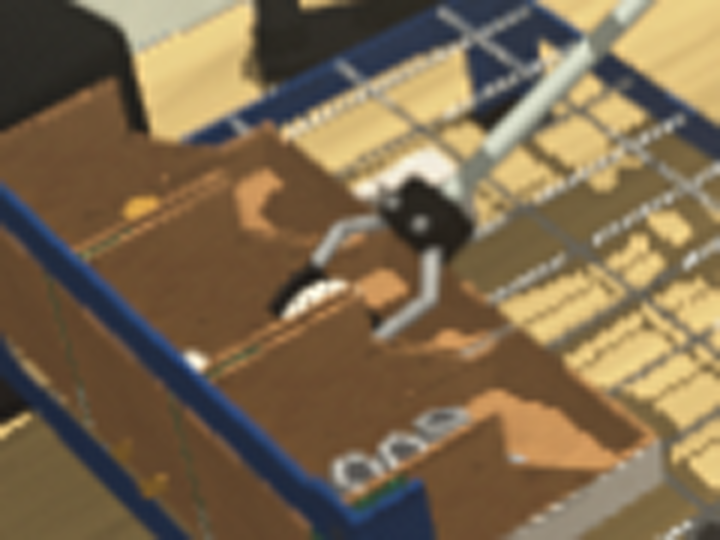

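Request:
{"op": "carry_out", "data": {"deltas": [0.05,0.02,0,0,0,0,0.04,0.05,0.02,0,0,0,0,0.04,0.05,0.02,0,0,0,0,0.04,0,0,0,0,0,0,0.04]}}

```text
clock: 20.72
position: [0.5608, -0.0285, 0.2375]
ee_rot: [0.694, -0.129, 0.696, -0.134]
contact_force: [0.2, -0.5, -2.3]
width: 0.0513
```

```bash
python3 - <<'E'
from pl import *
st(); grab('top','t17'); dial('t17')
E
```

```text
t20.73 p [ 0.5608 -0.0285  0.2375] yaw 89.61 tilt 21.46 toolx [-0.004 -0.366 -0.931] F [ 0.2 -0.5 -2.3] w 0.0513
t17 dial n 173 centre [0.5021 0.3679 0.1332] slope x 1.2 y -12.2 deg ext [0.039 0.042 0.023]
```

Request:
{"op": "carry_out", "data": {"deltas": [0.03,0.01,0,0,0,0,0.04,0.03,0.01,0,0,0,0,0.04,0,0,0,0,0,0,0.04]}}

```text
clock: 21.15
position: [0.5611, -0.0287, 0.234]
ee_rot: [0.694, -0.129, 0.695, -0.134]
contact_force: [0.8, 0.4, -2.9]
width: 0.0517
```

```bash
python3 - <<'E'
from pl import *
st(); grab('top','t18'); dial('t18')
E
```

```text
t21.15 p [ 0.5611 -0.0287  0.234 ] yaw 89.59 tilt 21.45 toolx [-0.003 -0.366 -0.931] F [ 0.8  0.4 -2.9] w 0.0517
t18 dial n 175 centre [0.5031 0.3687 0.1301] slope x -0.1 y -12.2 deg ext [0.04  0.046 0.019]
```

Request:
{"op": "carry_out", "data": {"deltas": [0.03,0.01,0,0,0,0,0.04,0.03,0.01,0,0,0,0,0.04,0,0,0,0,0,0,0.04]}}

```text
clock: 21.58
position: [0.5612, -0.029, 0.2305]
ee_rot: [0.694, -0.129, 0.695, -0.134]
contact_force: [0.0, -1.6, -0.6]
width: 0.0518
```

```bash
python3 - <<'E'
from pl import *
st(); grab('top','t19'); dial('t19')
E
```

```text
t21.57 p [ 0.5612 -0.029   0.2305] yaw 89.57 tilt 21.46 toolx [-0.003 -0.366 -0.931] F [ 0.  -1.6 -0.6] w 0.0518
t19 dial n 180 centre [0.5027 0.3683 0.1291] slope x 2.3 y -8.8 deg ext [0.039 0.046 0.019]
```

```bash
python3 - <<'E'
from pl import *
grab('side','s19')
cv2.imwrite('pics/s19c.png',cv2.resize(load('s19')['color'][180:270,100:220,::-1],None,fx=6,fy=6,interpolation=cv2.INTER_CUBIC))
E
```

```text
(no output)
```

View pics/s19c.png

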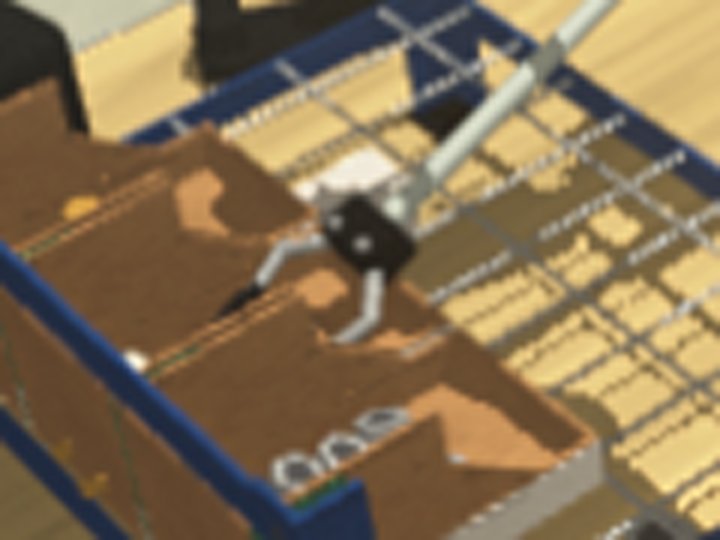

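Request:
{"op": "carry_out", "data": {"deltas": [0.02,0.01,0,0,0,0,0.04,0.02,0.01,0,0,0,0,0.04,0,0,0,0,0,0,0.04]}}

```text
clock: 22.05
position: [0.5612, -0.0287, 0.2278]
ee_rot: [0.694, -0.129, 0.695, -0.134]
contact_force: [0.9, -1.5, 1.0]
width: 0.0518
```

```bash
python3 - <<'E'
from pl import *
st(); grab('top','t20'); dial('t20')
E
```

```text
t22.05 p [ 0.5612 -0.0287  0.2278] yaw 89.57 tilt 21.46 toolx [-0.002 -0.366 -0.931] F [ 0.9 -1.5  1. ] w 0.0518
t20 dial n 184 centre [0.5028 0.3688 0.129 ] slope x 1.7 y -7.0 deg ext [0.039 0.045 0.016]
```

Request:
{"op": "carry_out", "data": {"deltas": [0,0,0,0,0,0,0.2,0,0,0,0,0,0,0.22,0,0,0,0,0,0,0.25,0,0,0,0,0,0,0.28,0,0,0,0,0,0,0.31,0,0,0,0,0,0,0.33,0,0,0,0,0,0,0.33]}}

```text
clock: 22.98
position: [0.5611, -0.0286, 0.2276]
ee_rot: [0.694, -0.129, 0.695, -0.134]
contact_force: [0.1, 0.5, -1.1]
width: 0.0573
```

```bash
python3 - <<'E'
from pl import *
st(); grab('top','t21'); dial('t21')
cv2.imwrite('pics/t21c.png',cv2.resize(load('t21')['color'][150:230,20:140,::-1],None,fx=6,fy=6,interpolation=cv2.INTER_CUBIC))
E
```

```text
t22.98 p [ 0.5611 -0.0286  0.2276] yaw 89.60 tilt 21.45 toolx [-0.003 -0.366 -0.931] F [ 0.1  0.5 -1.1] w 0.0573
t21 dial n 195 centre [0.5035 0.3659 0.1264] slope x 0.6 y -5.3 deg ext [0.047 0.045 0.037]
```

View pics/t21c.png

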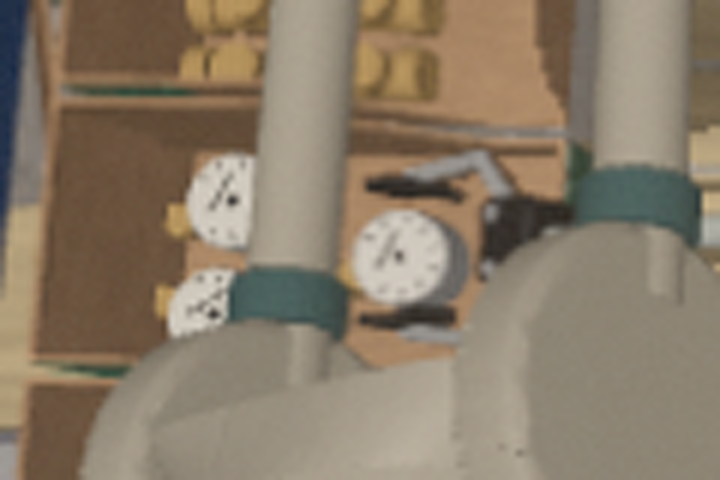

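Request:
{"op": "carry_out", "data": {"deltas": [0,0,-0.03,0,0,0,0.34,-0.05,-0.02,0,0,0,0,0.34,-0.12,-0.05,0,0,0,0,0.34,-0.2,-0.08,0,0,0,0,0.34,-0.3,-0.12,0,0,0,0,0.34,-0.4,-0.16,0,0,0,0,0.34,-0.2,-0.08,0,0,0,0,0.34]}}

```text
clock: 23.9
position: [0.5601, -0.0293, 0.3122]
ee_rot: [0.695, -0.129, 0.694, -0.134]
contact_force: [0.0, 0.6, -2.0]
width: 0.0575
```

```bash
python3 - <<'E'
from pl import *
chk('22')
cv2.imwrite('pics/t22c.png',cv2.resize(load('t22')['color'][130:250,10:210,::-1],None,fx=4,fy=4,interpolation=cv2.INTER_CUBIC))
cv2.imwrite('pics/s22c.png',cv2.resize(load('s22')['color'][130:270,80:300,::-1],None,fx=3.4,fy=3.4,interpolation=cv2.INTER_CUBIC))
E
```

```text
t23.90 p [ 0.5601 -0.0293  0.3122] yaw 89.51 tilt 21.45 toolx [ 0.    -0.366 -0.931] F [ 0.   0.6 -2. ] w 0.0575
jaw pred [0.5032 0.3604 0.209 ]
t22 374 tube y@.2 0.0591 slope 0.12deg; ztop@.2 0.0018 slope -0.58deg
jaw x max 0.4379 y [-0.0018  0.125 ] z [-0.0309  0.0081]
R 162 y [-0.0017  0.0314]
L 96 y [0.0847 0.1258]
s22 304 tube y@.2 0.0632 slope -0.06deg; ztop@.2 0.0016 slope -0.23deg
jaw x max 0.4394 y [0.002  0.1275] z [-0.0252  0.0108]
R 160 y [0.0025 0.0337]
L 134 y [0.0886 0.1275]
```

View pics/t22c.png

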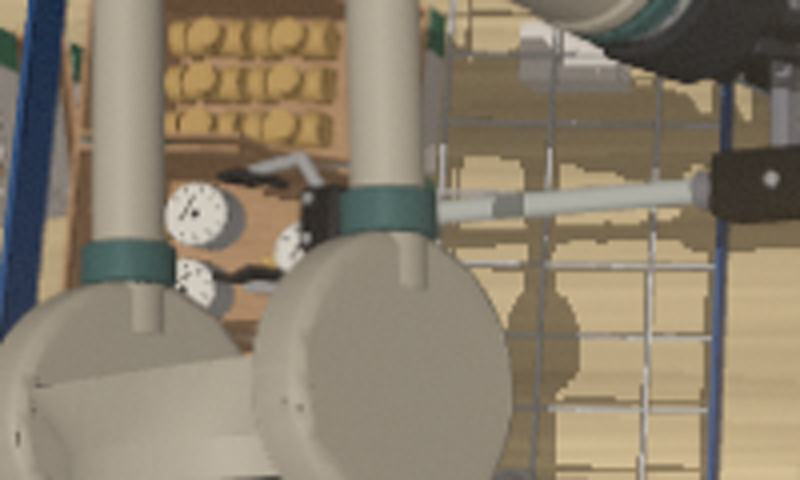

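View pics/s22c.png

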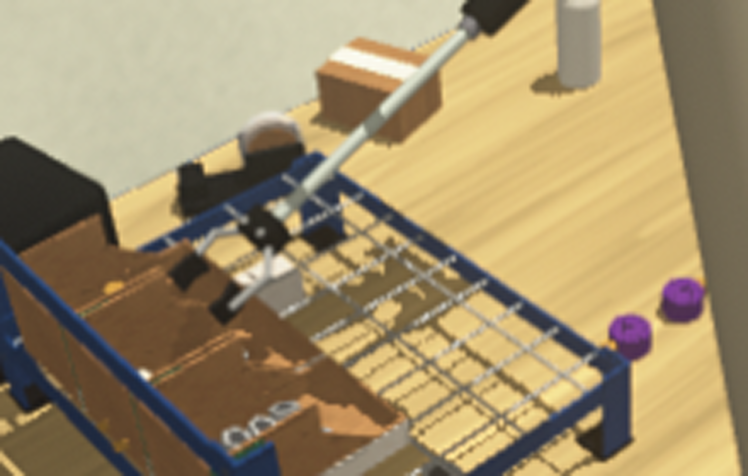

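```bash
python3 - <<'E'
from pl import *
e=plan([.556,-.385,.27],89.5,15,.34,n=10)
e=plan([.489,-.347,.04],45.3,-.4,.34,n=18,start=e)
E
```

```text
n 10 err mm [-0.2  0.3  0.2] goal [ 0.556 -0.385  0.27 ]
[0.28, -0.53, 0, 0, 0.01, 0.16, 0.34, 0.28, -0.53, -0.01, 0, 0, 0.16, 0.34, 0.27, -0.53, 0, 0, 0.01, 0.16, 0.34, 0.26, -0.53, 0, 0, 0, 0.16, 0.34, 0.26, -0.54, 0, 0, 0.01, 0.17, 0.34, 0.25, -0.54, -0.01, 0, 0, 0.16, 0.34, 0.25, -0.55, 0, 0, 0.01, 0.16, 0.34, 0.24, -0.54, 0, 0, 0.01, 0.16, 0.34, 0.23, -0.55, 0, 0, 0, 0.16, 0.34, 0.23, -0.56, 0, 0, 0.01, 0.16, 0.34]
n 18 err mm [-0.1 -0.1 -0.3] goal [ 0.489 -0.347  0.04 ]
[0.2, 0.09, -0.06, 0.61, 0.08, 0.2, 0.34, 0.19, 0.08, -0.07, 0.61, 0.08, 0.21, 0.34, 0.2, 0.08, -0.06, 0.61, 0.07, 0.2, 0.34, 0.21, 0.07, -0.07, 0.61, 0.08, 0.2, 0.34, 0.2, 0.07, -0.08, 0.61, 0.08, 0.21, 0.34, 0.2, 0.06, -0.07, 0.61, 0.08, 0.2, 0.34, 0.21, 0.05, -0.07, 0.62, 0.08, 0.2, 0.34, 0.2, 0.05, -0.08, 0.61, 0.07, 0.21, 0.34, 0.21, 0.04, -0.07, 0.61, 0.08, 0.2, 0.34, 0.21, 0.04, -0.08, 0.61, 0.08, 0.2, 0.34]
[0.21, 0.03, -0.08, 0.61, 0.08, 0.21, 0.34, 0.21, 0.02, -0.07, 0.61, 0.08, 0.2, 0.34, 0.21, 0.02, -0.08, 0.61, 0.08, 0.2, 0.34, 0.21, 0.01, -0.08, 0.61, 0.07, 0.21, 0.34, 0.21, 0, -0.07, 0.61, 0.08, 0.2, 0.34, 0.21, 0, -0.08, 0.61, 0.08, 0.2, 0.34, 0.21, -0.01, -0.07, 0.61, 0.08, 0.21, 0.34, 0.21, -0.01, -0.07, 0.61, 0.08, 0.2, 0.34]
```

Request:
{"op": "carry_out", "data": {"deltas": [0.28,-0.53,0,0,0.01,0.16,0.34,0.28,-0.53,-0.01,0,0,0.16,0.34,0.27,-0.53,0,0,0.01,0.16,0.34,0.26,-0.53,0,0,0,0.16,0.34,0.26,-0.54,0,0,0.01,0.17,0.34,0.25,-0.54,-0.01,0,0,0.16,0.34,0.25,-0.55,0,0,0.01,0.16,0.34,0.24,-0.54,0,0,0.01,0.16,0.34,0.23,-0.55,0,0,0,0.16,0.34,0.23,-0.56,0,0,0.01,0.16,0.34]}}

```text
clock: 25.25
position: [0.5546, -0.386, 0.2663]
ee_rot: [0.699, -0.089, 0.704, -0.094]
contact_force: [-0.5, -0.6, -2.0]
width: 0.0571
```

Request:
{"op": "carry_out", "data": {"deltas": [0.2,0.09,-0.06,0.61,0.08,0.2,0.34,0.19,0.08,-0.07,0.61,0.08,0.21,0.34,0.2,0.08,-0.06,0.61,0.07,0.2,0.34,0.21,0.07,-0.07,0.61,0.08,0.2,0.34,0.2,0.07,-0.08,0.61,0.08,0.21,0.34,0.2,0.06,-0.07,0.61,0.08,0.2,0.34,0.21,0.05,-0.07,0.62,0.08,0.2,0.34,0.2,0.05,-0.08,0.61,0.07,0.21,0.34,0.21,0.04,-0.07,0.61,0.08,0.2,0.34,0.21,0.04,-0.08,0.61,0.08,0.2,0.34]}}

```text
clock: 26.5
position: [0.5173, -0.3638, 0.1393]
ee_rot: [0.688, 0.114, 0.69, -0.195]
contact_force: [0.4, -0.5, -2.0]
width: 0.0571
```

Request:
{"op": "carry_out", "data": {"deltas": [0.21,0.03,-0.08,0.61,0.08,0.21,0.34,0.21,0.02,-0.07,0.61,0.08,0.2,0.34,0.21,0.02,-0.08,0.61,0.08,0.2,0.34,0.21,0.01,-0.08,0.61,0.07,0.21,0.34,0.21,0,-0.07,0.61,0.08,0.2,0.34,0.21,0,-0.08,0.61,0.08,0.2,0.34,0.21,-0.01,-0.07,0.61,0.08,0.21,0.34,0.21,-0.01,-0.07,0.61,0.08,0.2,0.34,0,0,0,0,0,0,0.34]}}

```text
clock: 27.62
position: [0.486, -0.3463, 0.0372]
ee_rot: [0.652, 0.271, 0.655, -0.267]
contact_force: [0.6, -0.0, -1.5]
width: 0.0572
```

```bash
python3 - <<'E'
from pl import *
chk('23')
cv2.imwrite('pics/t23c.png',cv2.resize(load('t23')['color'][60:300,10:410,::-1],None,fx=1.9,fy=1.9,interpolation=cv2.INTER_CUBIC))
plan([.489,-.347,-.028],45.3,-.6,.34,n=5)
E
```

```text
t27.62 p [ 0.486  -0.3463  0.0372] yaw 45.25 tilt -0.24 toolx [-0.001  0.007 -1.   ] F [ 0.6 -0.  -1.5] w 0.0572
jaw pred [ 0.725  -0.0203  0.0857]
t23 373 tube y@.2 0.0577 slope 0.12deg; ztop@.2 0.0023 slope -0.57deg
jaw x max 0.4176 y [0.0147 0.0992] z [-0.009   0.0104]
R 60 y [0.018  0.0309]
L 55 y [0.0842 0.0964]
s23 181 tube y@.2 0.0637 slope 0.74deg; ztop@.2 -0.0005 slope -0.34deg
jaw x max 0.4169 y [0.0189 0.104 ] z [-0.0158  0.0094]
R 53 y [0.0252 0.0384]
L 57 y [0.0853 0.1009]
n 5 err mm [ 0.1  0.2 -0. ] goal [ 0.489 -0.347 -0.028]
[0.22, 0, 0, 0, -0.01, 0.02, 0.34, 0.22, 0.01, 0.01, 0, 0, 0.02, 0.34, 0.23, 0, 0, 0, -0.01, 0.01, 0.34, 0.22, 0, 0.01, 0, -0.01, 0.02, 0.34, 0.22, 0, 0, 0, -0.01, 0.02, 0.34]
```

View pics/t23c.png

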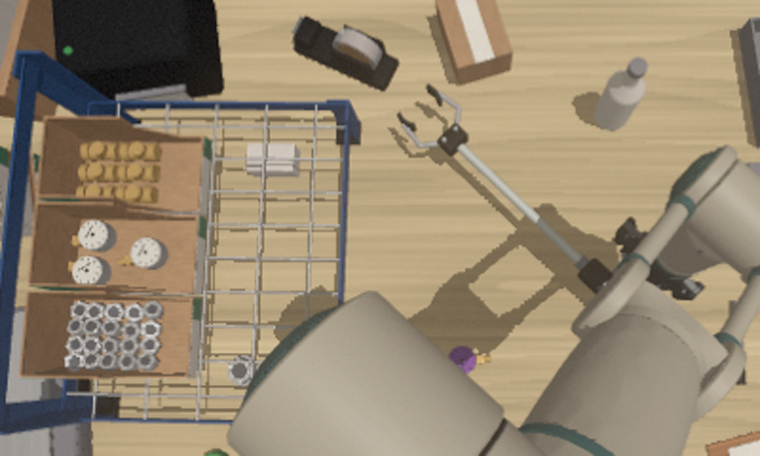

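Request:
{"op": "carry_out", "data": {"deltas": [0.22,0,0,0,-0.01,0.02,0.34,0.22,0.01,0.01,0,0,0.02,0.34,0.23,0,0,0,-0.01,0.01,0.34,0.22,0,0.01,0,-0.01,0.02,0.34,0.18,0,0,0,0,0.02,0.34,0.03,0,0,0,0,0,0.34,0,0,0,0,0,0,0.34]}}

```text
clock: 28.6
position: [0.4888, -0.347, -0.0274]
ee_rot: [0.655, 0.272, 0.653, -0.265]
contact_force: [0.6, 0.6, -1.5]
width: 0.0575
```

```bash
python3 - <<'E'
from pl import *
chk('24')
E
```

```text
t28.60 p [ 0.4888 -0.347  -0.0274] yaw 45.32 tilt -0.60 toolx [ 0.007  0.008 -1.   ] F [ 0.6  0.6 -1.5] w 0.0575
jaw pred [ 0.7271 -0.0208  0.0233]
t24 325 tube y@.2 0.0575 slope 0.04deg; ztop@.2 0.0023 slope -0.34deg
jaw x max 0.4175 y [0.0149 0.0996] z [-0.0077  0.01  ]
R 49 y [0.0176 0.0309]
L 47 y [0.084  0.0969]
s24 179 tube y@.2 0.0648 slope -0.28deg; ztop@.2 -0.0005 slope -0.66deg
jaw x max 0.4172 y [0.0198 0.1069] z [-0.0119  0.0087]
R 43 y [0.0266 0.0398]
L 46 y [0.0853 0.1018]
```

Request:
{"op": "carry_out", "data": {"deltas": [0.03,0,0,0,0,0,0.34,0.03,0,0,0,0,0,0.34,0,0,0,0,0,0,0.34]}}

```text
clock: 29.08
position: [0.4886, -0.3468, -0.0311]
ee_rot: [0.655, 0.272, 0.653, -0.265]
contact_force: [-0.1, 0.2, -2.2]
width: 0.0569
```

Request:
{"op": "carry_out", "data": {"deltas": [0.03,0,0,0,0,0,0.34,0,0,0,0,0,0,0.34]}}

```text
clock: 29.32
position: [0.4888, -0.347, -0.0328]
ee_rot: [0.655, 0.272, 0.653, -0.265]
contact_force: [-0.0, -0.5, -0.9]
width: 0.0573
```

Request:
{"op": "carry_out", "data": {"deltas": [0.02,0,0,0,0,0,0.34,0.02,0,0,0,0,0,0.34,0,0,0,0,0,0,0.34]}}

```text
clock: 29.7
position: [0.4892, -0.3474, -0.0348]
ee_rot: [0.656, 0.272, 0.652, -0.265]
contact_force: [0.7, -0.9, 1.8]
width: 0.0575
```

Request:
{"op": "carry_out", "data": {"deltas": [0,0,0,0,0,0,0.4,0,0,0,0,0,0,0.45,0,0,0,0,0,0,0.55,0,0,0,0,0,0,0.7,0,0,0,0,0,0,0.85,0,0,0,0,0,0,0.85]}}

```text
clock: 30.45
position: [0.4888, -0.3468, -0.0352]
ee_rot: [0.655, 0.272, 0.653, -0.265]
contact_force: [0.5, 0.4, -0.1]
width: 0.0788
```

```bash
python3 - <<'E'
from pl import *
st(); grab('wrist','w25')
E
```

```text
t30.45 p [ 0.4888 -0.3468 -0.0352] yaw 45.31 tilt -0.60 toolx [ 0.007  0.008 -1.   ] F [ 0.5  0.4 -0.1] w 0.0788
```

View pics/w25.png

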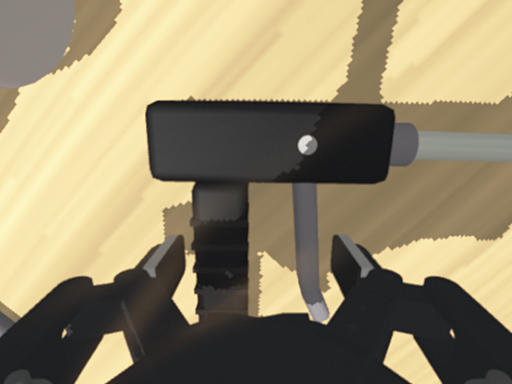

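Both fingers are clear of the grip and trigger, and the reacher lies on the bench. I'll raise the gripper straight up.

Request:
{"op": "carry_out", "data": {"deltas": [-0.15,0,0,0,0,0,0.85,-0.3,0,0,0,0,0,0.85,-0.6,0,0,0,0,0,0.85,-0.8,0,0,0,0,0,0.85,-0.8,0,0,0,0,0,0.85,-0.8,-0.8,0,0,0,0,0.85,0,-0.8,0,0,0,0,0.85,0,0,0,0,0,0,0.85]}}

```text
clock: 31.5
position: [0.4207, -0.4164, 0.1685]
ee_rot: [0.655, 0.273, 0.652, -0.267]
contact_force: [0.5, -0.0, -0.8]
width: 0.0787
```

```bash
python3 - <<'E'
from pl import *
st(); grab('top','t26'); grab('side','s26')
reach('t26',.006,exp=(np.array([.4888,-.3468,.015]),Rr(45.3,0)))
im=load('t26');P=cloud(im);c=im['color'].astype(int)
k=(c.min(-1)>120)&(c.max(-1)-c.min(-1)<45)&(np.linalg.norm(P-[.502,.362,.127],axis=-1)<.035)
Q=P[k];A=np.c_[Q[:,:2]-Q[:,:2].mean(0),np.ones(len(Q))];a=np.linalg.lstsq(A,Q[:,2],rcond=None)[0];print('dial',len(Q),Q.mean(0).round(4),np.degrees(np.arctan(a[:2])))
cv2.imwrite('pics/t26c.png',cv2.resize(im['color'][150:230,20:140,::-1],None,fx=6,fy=6,interpolation=cv2.INTER_CUBIC))
E
```

```text
t31.50 p [ 0.4207 -0.4164  0.1685] yaw 45.11 tilt -0.51 toolx [ 0.007  0.005 -1.   ] F [ 0.5 -0.  -0.8] w 0.0787
t26 333 tube y@.2 0.0546 slope -0.91deg; ztop@.2 0.0049 slope -0.23deg
jaw x max 0.4134 y [0.0062 0.0966] z [-0.0043  0.0144]
R 40 y [0.0062 0.0177]
L 41 y [0.0849 0.0955]
dial 198 [0.5019 0.3636 0.1267] [0.56383201 0.37315455]
```

View pics/t26c.png

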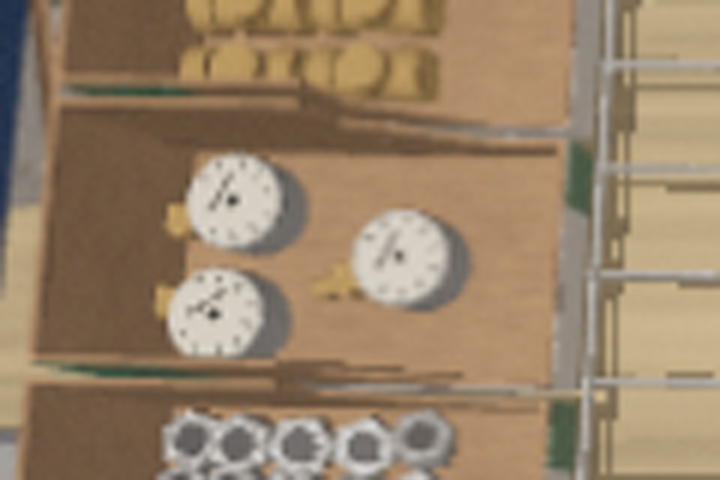

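View pics/t26.png

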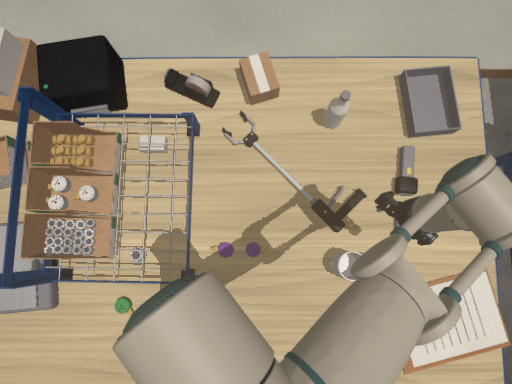

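View pics/s26.png

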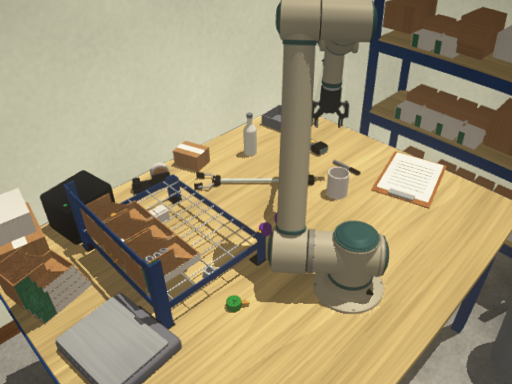

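The top view shows the gauge flat and face up in the middle bin at (87,193), in front of the other two. The reacher lies flat on the bench, with its jaws at (240,130) and grip at (350,205). The bystanders are where they were, and the gripper is clear of everything.

```bash
python3 -c "
from h import *
print(job.sign_off())"
```

```text
the job is handed in; nothing more can be done
None
```

The gauge is in its bin and the reacher is back on the bench; I handed the job in at about 31.5 s of the 72 s allowed. I gripped the reacher with the trigger lightly squeezed and closed its jaws on the gauge at a 28 N grip, which I estimate put about 5 N on each jaw. I then drew the gauge out from under the rack and lowered it onto the bin floor until it touched. After releasing it, I laid the reacher back near its first place and backed the gripper off.

- **Gauge:** the final pictures show it face up and level to within about 0.6°, dial centre at (0.502, 0.364, 0.127) m. It sits in front of the other two gauges, with its stem not touching them.
- **Reacher:** it lies flat on the open bench with its jaws sprung open, and by my estimate about 6 cm or more from the rack. The carton, flange nut, mug, bottle and coloured look-alikes look unmoved.

**What went wrong or disagreed:**
- **First pinch closed on air:** the finger tips stood about 40 mm behind the reported TCP, so the fingers closed above the reacher. It was not disturbed; I corrected for this by sight and gripped it on the second try.
- **Pinch point:** the first estimate from the top camera was about 10 mm off. I used the wrist camera's value instead.
- **Gauge tilt:** it was tilted about 12° when it first touched the bin floor. It levelled as I lowered it a few more millimetres and let go.

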